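Load a tumbler into the painting fixture and gauge its rim

TASK

Stand the green-leaf tumbler upright in the middle of the cork pad on the white sled, then slide the sled along its channel by the blue handle, past the red sprung pawl, up to the end stop so that the pawl clicks shut behind it. Then press the gauge's black knob down until the orange sprung foot rests on the glass's rim and is pushed in about half its travel (never fully in), and let go, leaving everything there. Keep the sled down in its channel and do not disturb the purple tumbler, the paint jar or the dish.

Things in the scene. Friction and masses are not known exactly. Their poses are not given: they have to be found in the camera images.
- fixture: plywood fixture, fixed for the run, base 124 x 385 x 6 mm. Origin on the table in its middle line; +y is the push direction along the channel (to the robot's left at yaw 0), z up. Channel 80 mm wide between walls at x = +-40 mm, wall tops 26 mm above the table, from y = -185 to +140 mm, where a dark end stop (26 mm high) stands; channel floor 6 mm above the table. The gauge column (22 x 16 mm, top 205 mm above the table) stands at y = +180 mm
- sled: white sled (about 0.5 kg), loose in the channel with 2 mm play on each side. Origin under the centre of its wide deck (76 mm wide, 80 mm along the channel, 14 mm thick), axes like the fixture's. A narrow tail (34 mm wide, same thickness) runs back to y = -108 mm and carries the blue handle. Against the end stop its origin is at y = +100 mm in the fixture frame, right under the gauge foot; it starts at y = -65 to -35 mm
- pad (a point): middle of the round cork pad (68 mm diameter) on top of the sled's deck, 14 mm above the sled's origin
- handle (a point): centre of the top face of the sled's blue upright handle, a block 22 mm wide across the channel, 24 mm along it and 60 mm tall above the tail; 95 mm behind (-y) the pad's middle and 74 mm above the sled's underside
- glass_green: clear tumbler with green leaves and a green inner bottom, 60 mm outer diameter, straight sides, 75 mm tall, walls 3.5 mm, about 0.2 kg, open at the top; origin at the centre of its underside, z up
- glass_purple: same tumbler with purple leaves and purple bottom: a bystander, to be left alone
- jar: purple paint jar with black cap, 42 mm diameter, 65 mm tall: a bystander; origin under its centre
- dish: amber glass dish, 100 mm diameter, 22 mm tall: a bystander; origin under its centre
- pawl (a joint): red sprung pawl in the channel's +x wall, 40 mm long, on an upright pivot; 0 = its tip stands into the channel (rest), grows in rad as the passing deck swings it outward (about 0.35 while the deck passes). About 2 to 5 N of extra push is needed. When the deck's rear edge has passed, it springs back to 0 (this happens when the sled is within about 5 mm of the end stop); its tip then stands about 9 mm behind that edge of a sled at the stop, and blocks the return
- pawl_tip (a point): top of the pawl's tip, at y = +49 mm and x = +30 mm in the fixture frame at rest, 20 mm above the table
- gauge (a joint): height of the blue gauge carriage: 0 = fully up, grows in m as it is pressed down, to 0.065; stiff slide, moves at about 5 to 8 N and stays where it is left; it starts within 0.012 of the top
- gauge_knob (a point): centre of the top of the black knob (30 mm diameter) on the carriage, right above the foot, at x = 0, y = +100 mm in the fixture frame and 205 mm above the table when fully up; press it from above
- foot (a joint): the orange foot's stroke into the carriage in m: 0 = sprung fully out, 0.018 = fully in; its spring gives about 1 to 3 N
- foot_under (a point): middle of the underside of the orange foot, a bar 90 mm across the channel and 22 mm along it, 8 mm thick; 130 mm above the table when the carriage is fully up (the rim of a glass on the sled is 95 mm above the table) and 75 mm below the knob's top while the foot is fully out
There are look-alikes about, which are no part of the job. Of the things like the sled, leave any that is pink; of the rest the larger one is meant.

How it is judged:
By the outcome, as a careful person would: the job done as asked, in the order asked, and still so for the second after the job is handed in, with the robot touching nothing.
It also fails if it takes over 56 s, if anything falls off the work surface, if the arm or the gripper's body presses on something with over 40 N, if the wrist force passes 120 N, or if a joint passes its speed limit or range.

ROBOT

A 7-joint arm with a two-finger parallel gripper is mounted at the origin on the work surface. World frame = base frame: x ahead of the robot, y to its left, z up, the work surface at z = 0. Lengths are in mm, angles in rad, forces in N, time in s.
With the tool pointing down it reaches from about 425 to 950 mm from the base axis. Payload 4.7 kg.
Tool frame: the origin (TCP) lies midway between the tips of the shut fingers; the grasp point (between the pads) lies 19 mm behind it; z points along the fingers, y is the direction in which the jaws open and shut (so a half turn about z gives the same grasp; the last joint's range is limited). The gripper opens to 87 mm and grips with 3 to 60 N. Pads are 19 mm wide; open, the fingers measure 117 mm over their backs; the gripper's body (75 mm by 190 mm) begins 51 mm behind the grasp point.
Start: joints at [-1.15, 0.469, -0.049, 1.532, 0.024, 1.141, -0.082], TCP at [293.444, 607.898, 222.573] pointing down, gripper open.
Joint ranges: [-2.59, 2.59], [-0.33, 1.99], [-1.39, 1.29], [0.1, 2.45], [-1.04, 4.18], [0.21, 1.99], [-2.66, 2.66]. Speed limits (rad/s): [2.57, 2.57, 3.14, 3.14, 3.14, 3.14, 3.14].

INTERFACE

Orientations are given as a unit quaternion [w, x, y, z].
In Python, from bench import arm gives the robot as it stands.
- The arm moves only by the tool play_rows, never from a script. Its argument "deltas" is a list of rows, each a list of 3 entries, a list of its own where there are three numbers: the shift along the tool's x, y, z in mm, then the turn about the tool's z in degrees, then the gripper command: -1 is shut, 1 is fully open, values between are in proportion. In form: [[[dx, dy, dz], twist, hand], ...]. A call has 1 to 10 rows; each row shifts and turns the pose as measured when the row begins, along the tool's axes as they then stand; what a row does not reach is not made up. A row lasts 1/12 s, in which the tool goes at most 41.7 mm and 7.16 degrees, less where a joint would pass 70% of its speed; a pose out of reach is approached as far as the arm can. A call is refused whole if a number of a shift passes 41.7 or a number of a turn 7.16, either way. A call with a gripper value outside its range is refused whole. The fingers move at their own pace and stop on an object; the grip force is fixed at half the most. Time passes only in rows, so rows that do not move let the fingers close. It gives the time, the measured TCP pose, the force and the opening at its end, in the units of the state.
- arm.get_obs(): the state, without advancing time (a new reading comes with each control period).
- arm.capture(name): name is "side" or "top"; returns a dict with "image" (480x640x3 uint8, red, green, blue), "fx", "fy", "cx", "cy" (pixels), "world_from_camera" (4x4, takes a point from camera to world coordinates). Camera axes: x right, y down, z forward; pixel columns grow to the right and rows downward; lengths in mm; the calibration is good to about 2 mm. A picture is of the moment at which its call begins. There is no depth.
- arm.hand_in(): hands the job in, once; it reports no verdict.
The state is a dict: "t": time; "q": joint angles; "joint_vel": joint speeds; "tau": joint torques, N m; "tool_pos": TCP position; "orientation": TCP orientation; "contact_force": force on the tool from outside, world axes, zero at the start; "wrist_torque": the same for the moment, N m; "grip_width": finger opening in mm.
Only numpy, scipy, OpenCV 4.12 (cv2) and the standard library are available. Lean on these libraries where they do the work, as an engineer would, in place of code of your own. Each camera call takes 0.05 s, during which the arm holds its last target.

## Working session

There is one attempt and no reset: what is moved stays moved. The work goes in short steps, Python scripts to look and compute and a tool call to move; the robot and the scene stay as the last step left them, time stands still between calls to the robot, and variables do not carry over. Pictures are saved under pics/ and viewed, and the job is handed in when it is done.

Besides the shell and the picture viewer there is one more tool, called in YAML: its name, and indented under it one key for each argument. play_rows: Moves the arm, as the interface text tells. Its arguments: {"type":"object","properties":{"deltas":{"type":"array","items":{"type":"array"}}},"required":["deltas"]}

```bash
mkdir -p pics; ls
python3 - <<'E'
from bench import arm
import cv2
print(arm.get_obs())
for n in("side","top"):
    c=arm.capture(n); cv2.imwrite(f"pics/{n}0.png",c["image"][:,:,::-1]); print(n,c["fx"],c["fy"],c["cx"],c["cy"],c["world_from_camera"])
E
```

```text
pics
{'t': 0.0, 'q': array([-1.14988041,  0.46945805, -0.04858008,  1.53371639,  0.0241223 ,
        1.1409871 , -0.08230026]), 'joint_vel': array([ 0.0002385 ,  0.00128018, -0.0008838 ,  0.00069995,  0.00051522,
       -0.00116124,  0.0001381 ]), 'tau': array([-1.59167444e-04, -5.07981920e+01, -8.08465574e-02, -2.36161083e+01,
       -6.13386766e-02,  3.80037515e-02,  1.74320189e-04]), 'tool_pos': array([293.23001668, 607.30444306, 221.47868542]), 'orientation': array([-1.71965634e-04,  2.23002925e-01,  9.74817271e-01, -9.76239972e-04]), 'contact_force': array([ 0.01543672,  0.34759724, -0.5920588 ]), 'wrist_torque': array([0.05407382, 0.0034638 , 0.02927576]), 'grip_width': 86.91762348307007}
side 444.48197284773715 444.48197284773715 311.5342583776013 240.42249576508652 [[-8.75951353e-01 -3.38929760e-01  3.43272260e-01  3.42325997e+02]
 [-4.82396714e-01  6.17827820e-01 -6.20952651e-01  6.23769048e+02]
 [-1.62381884e-03 -7.09517725e-01 -7.04685718e-01  7.64035969e+02]
 [ 0.00000000e+00  0.00000000e+00  0.00000000e+00  1.00000000e+00]]
top 460.2817237096545 460.2817237096545 322.739165539216 239.15871460105538 [[-2.05243459e-02 -9.91178198e-01  1.30937128e-01  4.94953749e+02]
 [-9.99727652e-01  1.88913350e-02 -1.37018184e-02  5.67315126e+01]
 [ 1.11073666e-02 -1.31182689e-01 -9.91295984e-01  1.20780655e+03]
 [ 0.00000000e+00  0.00000000e+00  0.00000000e+00  1.00000000e+00]]
```

View pics/side0.png

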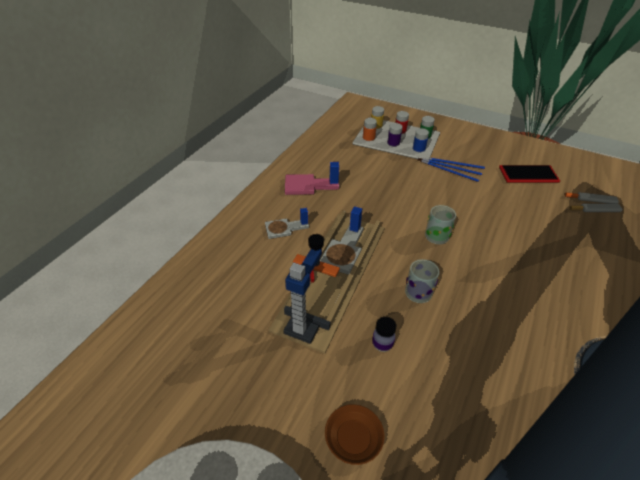

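View pics/top0.png

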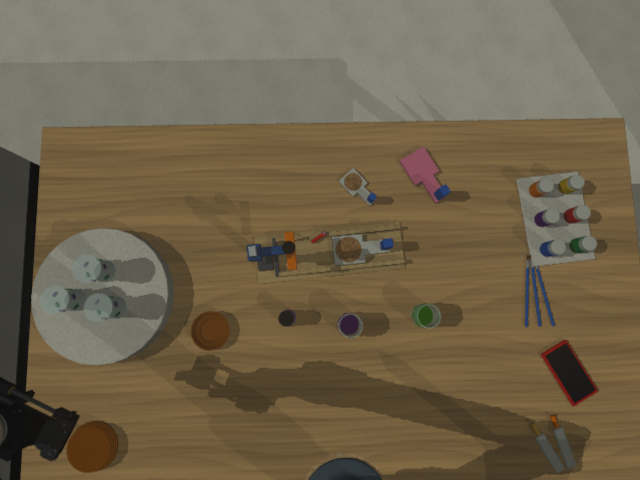

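Sled-like things in the top view: the white one in the channel (350,248), a small white one (355,183) and a pink one (425,165). The larger white one, in the channel, fits. Green tumbler candidates are (427,316) and the glasses on the round tray at (92,268), (60,298) and (100,306). I'll enlarge these to confirm.

Run:
```python
import cv2,numpy as np
t=cv2.imread("pics/top0.png");s=cv2.imread("pics/side0.png")
r=lambda im,a,b,c,d,k:cv2.resize(im[b:d,a:c],((c-a)*k,(d-b)*k),interpolation=cv2.INTER_CUBIC)
cv2.imwrite("pics/c1.png",r(t,240,150,440,345,4)[:600] if 0 else r(t,240,205,440,345,4))
cv2.imwrite("pics/c2.png",r(s,265,140,465,290,4)); 
cv2.imwrite("pics/c3.png",r(s,265,240,425,360,5)); 
cv2.imwrite("pics/c4.png",r(t,30,225,180,335,4));
```

```text
(no output)
```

View pics/c1.png

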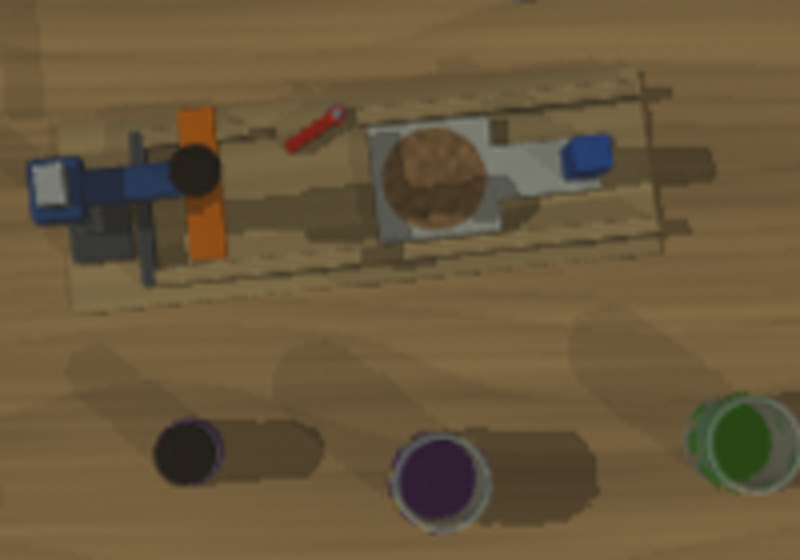

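View pics/c2.png

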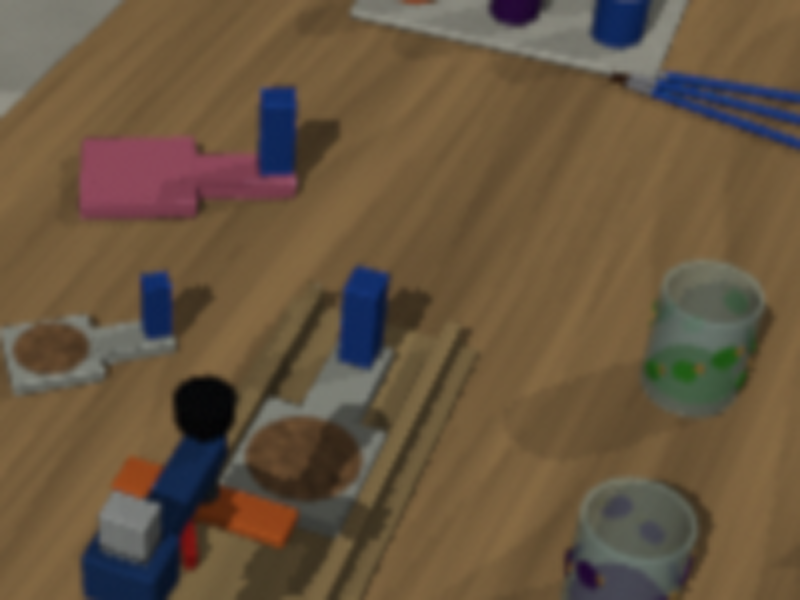

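View pics/c3.png

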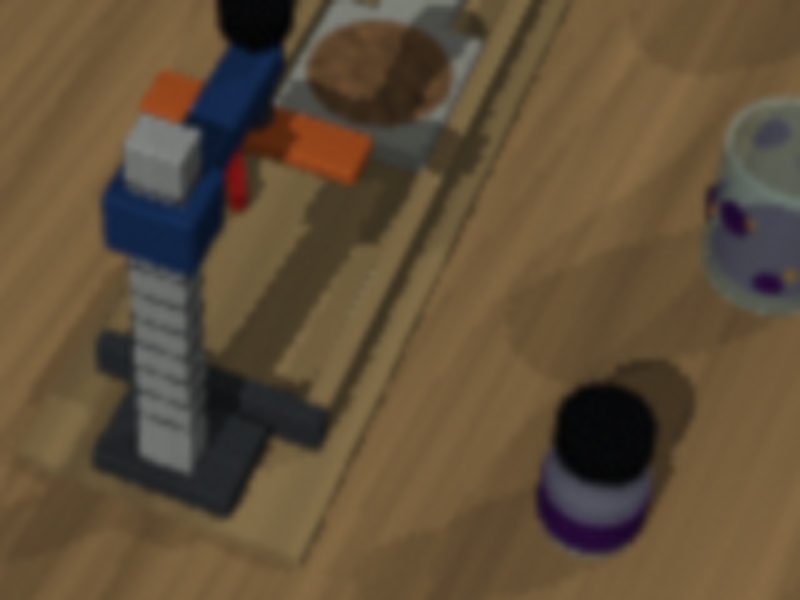

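View pics/c4.png

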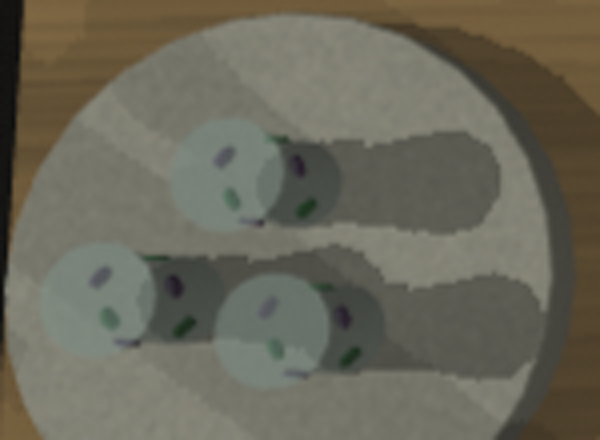

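The green tumbler at top (427,316) / side (440,225) stands upright, with its rim up, green inner bottom and green leaves. The tray glasses are upside down with mixed leaves, so they aren't it. The sled is the white one in the channel. Next I'll fit the poses.

```bash
cat > h.py <<'E'
import numpy as np,cv2
from bench import arm
from scipy.optimize import least_squares
CAM={}
def cam(n):
    if n not in CAM: CAM[n]=arm.capture(n)
    return CAM[n]
def proj(n,P):
    c=cam(n);W=np.array(c["world_from_camera"]);R=W[:3,:3];t=W[:3,3]
    p=R.T@(np.array(P,float)-t); return np.array([c["fx"]*p[0]/p[2]+c["cx"],c["fy"]*p[1]/p[2]+c["cy"]])
def unproj(n,uv,z):
    c=cam(n);W=np.array(c["world_from_camera"]);R=W[:3,:3];t=W[:3,3]
    d=R@np.array([(uv[0]-c["cx"])/c["fx"],(uv[1]-c["cy"])/c["fy"],1]); return t+d*(z-t[2])/d[2]
def F(p,P): # fixture pose x,y,yaw
    c,s=np.cos(p[2]),np.sin(p[2]); return np.array([p[0]+c*P[0]-s*P[1],p[1]+s*P[0]+c*P[1],P[2]])
def T(x,y): return np.array([240+x/4-.375,205+y/4-.375])
def S2(x,y): return np.array([265+x/4-.375,140+y/4-.375])
def S3(x,y): return np.array([265+x/5-.4,240+y/5-.4])
E
python3 - <<'E'
from h import *
# fixture
obs=[("top",T(75,313),(-62,192.5,6)),("top",T(663,253),(-62,-192.5,6)),("top",T(640,70),(62,-192.5,6)),("top",T(55,122),(62,192.5,6)),
("side",S3(300,562),(-62,192.5,6)),("side",S3(20,455),(62,192.5,6)),("top",T(290,150),(30,49,20))]
def res(p): return np.concatenate([proj(n,F(p,P))-uv for n,uv,P in obs])
r=least_squares(res,[600,100,0],x_scale=[100,100,.1]);p=r.x
print("fix",p,res(p).round(1))
print("col top side",proj("side",F(p,(0,180,205))), "top",proj("top",F(p,(0,180,205))), (T(50,183),S3(163,135)))
# sled
def rs(q): 
    return np.concatenate([proj("top",F(p,(q[0],q[1],20)))-T(434,178),proj("side",F(p,(q[0],q[1],20)))-S2(304,457),
     proj("top",F(p,(q[0],q[1]-95,80)))-T(595,152)])
r=least_squares(rs,[0,-50]);print("sled",r.x,rs(r.x).round(1),"pad",F(p,(*r.x,20)),"handle",F(p,(r.x[0],r.x[1]-95,80)))
def rg(q): return np.concatenate([proj("top",F(p,(q[0],q[1],205-q[2])))-T(194,168),proj("side",F(p,(q[0],q[1],205-q[2])))-S2(205,393)])
r=least_squares(rg,[0,100,5]);print("knob",r.x,rg(r.x).round(1))
print("glass",unproj("top",T(755,444),75),unproj("top",T(742,441),5),unproj("side",S2(712,302),75))
print("purple",unproj("top",T(441,482),75))
print("jar",unproj("top",T(187,452),65))
E
```

```text
fix [6.19070510e+02 2.30429559e+01 7.97995956e-02] [-0.1  0.2 -0.3  0.4 -0.3 -0.3  1.   0.9  0.4 -0.6 -0.2 -1.5 -2.4 -0.1]
col top side [296.21098561 268.69170973] top [249.98233219 250.82261607] (array([252.125, 250.375]), array([297.2, 266.6]))
sled [  1.65752157 -48.99879717] [ 0.2 -0.1  0.1 -0.  -0.3 -0. ] pad [624.62869242 -25.66778321  20.        ] handle [ 632.20161067 -120.36546486   80.        ]
knob [ 1.10218602 96.32663847  2.90751576] [ 0.   0.1 -0.1 -0. ]
glass [ 451.86619718 -212.31026297   75.        ] [ 451.29266145 -220.60703788    5.        ] [ 450.34680663 -203.74748612   75.        ]
purple [433.13896305 -20.3915429   75.        ]
jar [453.9381738  133.89356095  65.        ]
```

```bash
cat > ov.py <<'E'
from h import *
def circ(c,r,z,n=60): return [(c[0]+r*np.cos(a),c[1]+r*np.sin(a),z) for a in np.linspace(0,2*np.pi,n)]
def draw(n,img,box,k,polys,out):
    a,b,c,d=box; im=cv2.resize(img[b:d,a:c,::-1],((c-a)*k,(d-b)*k),interpolation=cv2.INTER_CUBIC)
    for P,col in polys:
        q=np.array([(proj(n,p)+.5-[a,b])*k-.5 for p in P]); cv2.polylines(im,[(q*16).round().astype(int)],False,col,1,cv2.LINE_AA,4)
    cv2.imwrite(out,im)
E
python3 - <<'E'
from ov import *
g=(451.5,-211)
P=[(circ(g,30,75),(0,0,255)),(circ(g,30,0),(255,255,0))]
t=draw("top",cam("top")["image"],(400,290,455,340),7,P,"pics/g1.png")
draw("side",cam("side")["image"],(415,195,470,250),7,P,"pics/g2.png")
a=cv2.imread("pics/g1.png");b=cv2.imread("pics/g2.png");h=max(a.shape[0],b.shape[0])
cv2.imwrite("pics/g.png",np.hstack([cv2.copyMakeBorder(x,0,h-x.shape[0],0,0,0) for x in(a,b)]))
p=[619.07,23.04-5,0.0798]
f=lambda *Q:[F(p,q) for q in Q]
P=[(f((-62,-185,6),(62,-185,6),(62,200,6),(-62,200,6),(-62,-185,6)),(0,0,255)),
(f((-40,-185,26),(-40,140,26)),(255,255,0)),(f((40,-185,26),(40,140,26)),(255,255,0)),
(f((-40,140,26),(40,140,26)),(0,255,0)),(f((-11,172,205),(11,172,205),(11,188,205),(-11,188,205),(-11,172,205)),(255,0,255)),
([F(p,q) for q in circ((0,100),15,202)],(0,255,0)),
(f((-45,89,127),(45,89,127),(45,111,127),(-45,111,127),(-45,89,127)),(0,255,255)),
(f((30,45,20),(30,53,20)),(255,255,255))]
draw("top",cam("top")["image"],(240,210,420,290),4,P,"pics/f1.png")
draw("side",cam("side")["image"],(265,195,395,355),5,P,"pics/f2.png")
cv2.imwrite("pics/f2.png",cv2.imread("pics/f2.png")[:,:])
E
```

```text
(no output)
```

View pics/g.png

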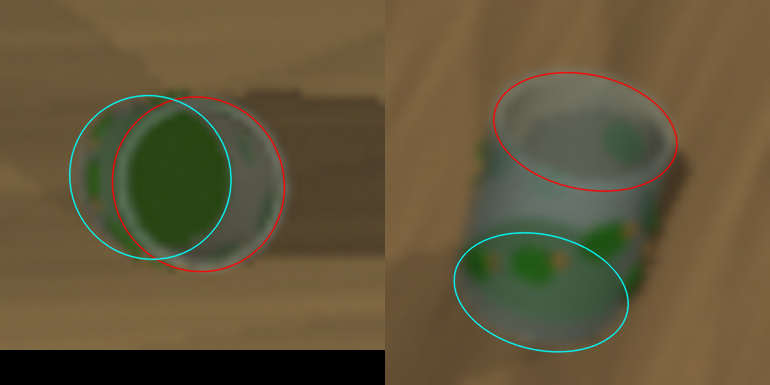

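View pics/f1.png

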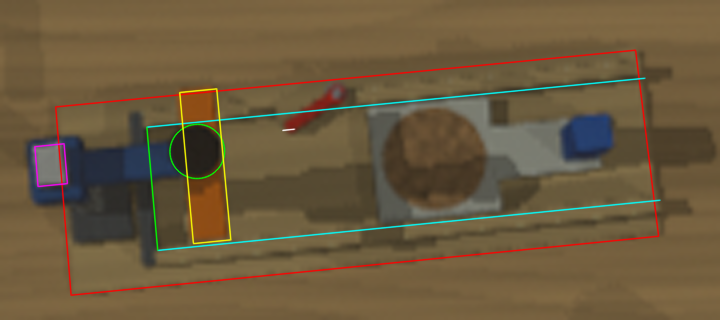

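View pics/f2.png

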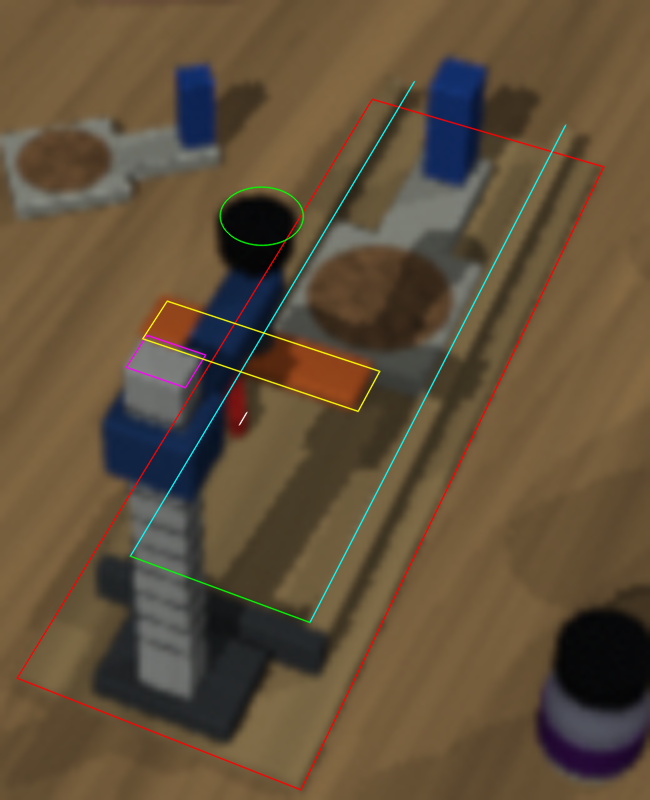

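The top overlay fits the column, end stop and knob, and the glass rim fits in both views at about (451.5,-211). In the side view the fixture parts sit a few mm off. I'll use jaws along fixture x (yaw about 4.6°). Next step is to work out the approach rows.

```bash
cat > plan.py <<'E'
from bench import arm
import numpy as np,sys
from scipy.spatial.transform import Rotation as Ro
def st():
    o=arm.get_obs();q=o["orientation"];R=Ro.from_quat([q[1],q[2],q[3],q[0]]).as_matrix()
    return o,R
def go(target,rows,dyaw=0):
    o,R=st();w=(np.array(target,float)-o["tool_pos"])
    yaw=np.degrees(np.arctan2(R[1,1],R[0,1]))
    print("t",o["t"].round(2),"pos",o["tool_pos"].round(1),"yaw",round(yaw,1),"zaxis",R[:,2].round(3),"F",o["contact_force"].round(1),"w",round(o["grip_width"],1),"q",o["q"].round(2))
    tw=-dyaw/rows
    for i in range(rows):
        Ri=R@Ro.from_euler("z",tw*i,degrees=True).as_matrix()
        print((Ri.T@w/rows).round(1).tolist(),round(tw,2))
E
python3 -c "
from plan import *
go((480,250,225),10,-59.6)"
```

```text
Traceback (most recent call last):
  File "plan.py", line 10, in go
    print("t",o["t"].round(2),"pos",o["tool_pos"].round(1),"yaw",round(yaw,1),"zaxis",R[:,2].round(3),"F",o["contact_force"].round(1),"w",round(o["grip_width"],1),"q",o["q"].round(2))
              ^^^^^^^^^^^^
AttributeError: 'float' object has no attribute 'round'
```

```bash
sed -i 's/o\["t"\].round(2)/round(o["t"],2)/' plan.py; python3 -c "
from plan import *
go((480,250,225),10,-59.6)"
```

```text
t 0.3 pos [293.4 607.7 222.2] yaw 64.2 zaxis [-0.    -0.001 -1.   ] F [ 0.  -0.5  0.6] w 86.9 q [-1.15  0.47 -0.05  1.53  0.02  1.14 -0.08]
[-32.4, -24.1, -0.3] 5.96
[-34.7, -20.6, -0.3] 5.96
[-36.6, -16.9, -0.3] 5.96
[-38.2, -13.0, -0.3] 5.96
[-39.3, -9.0, -0.3] 5.96
[-40.1, -4.8, -0.3] 5.96
[-40.3, -0.6, -0.3] 5.96
[-40.2, 3.5, -0.3] 5.96
[-39.6, 7.7, -0.3] 5.96
[-38.6, 11.8, -0.3] 5.96
```

play_rows:
  deltas:
    - [[-32,-24,0],6,1]
    - [[-35,-21,0],6,1]
    - [[-37,-17,0],6,1]
    - [[-38,-13,0],6,1]
    - [[-39,-9,0],6,1]
    - [[-40,-5,0],6,1]
    - [[-40,-1,0],6,1]
    - [[-40,4,0],6,1]
    - [[-40,8,0],6,1]
    - [[-39,12,0],6,1]

```text
t: 1.13
tool_pos: [471.4, 245.3, 218.7]
orientation: [-0.005, 0.691, 0.723, 0.001]
contact_force: [-0.1, 0.6, -0.4]
grip_width: 87.2
```

```bash
python3 -c "
from plan import *
go((451.5,-211,120),10,0)"
```

```text
t 1.13 pos [471.4 245.3 218.7] yaw 2.6 zaxis [-0.005  0.008 -1.   ] F [-0.1  0.6 -0.4] w 87.2 q [-0.79  0.24  0.29  1.89 -0.09  1.02 -0.42]
[-45.6, -4.1, 9.5] 0.0
[-45.6, -4.1, 9.5] 0.0
[-45.6, -4.1, 9.5] 0.0
[-45.6, -4.1, 9.5] 0.0
[-45.6, -4.1, 9.5] 0.0
[-45.6, -4.1, 9.5] 0.0
[-45.6, -4.1, 9.5] 0.0
[-45.6, -4.1, 9.5] 0.0
[-45.6, -4.1, 9.5] 0.0
[-45.6, -4.1, 9.5] 0.0
```

play_rows:
  deltas:
    - [[-40,-4,0],-1,1]
    - [[-40,-4,0],-1,1]
    - [[-40,-4,0],0,1]
    - [[-40,-4,0],0,1]
    - [[-40,-4,0],0,1]
    - [[-40,-4,2],0,1]
    - [[-40,-3,5],0,1]
    - [[-40,-3,10],0,1]
    - [[-40,-3,15],0,1]
    - [[-38,-3,15],0,1]

```text
t: 1.97
tool_pos: [468.2, -165.2, 174.2]
orientation: [0.002, 0.679, 0.734, 0.01]
contact_force: [1.4, 1.8, 0.1]
grip_width: 86.9
```

```bash
python3 -c "
from plan import *
go((451.5,-211,120),2,0)"
```

```text
t 1.97 pos [ 468.2 -165.2  174.2] yaw 4.4 zaxis [ 0.015  0.012 -1.   ] F [1.4 1.8 0.1] w 86.9 q [-0.2   0.24  0.55  2.04 -0.18  0.9   0.53]
[-22.5, -10.5, 26.7] 0.0
[-22.5, -10.5, 26.7] 0.0
```

play_rows:
  deltas:
    - [[-22,-10,20],0,1]
    - [[-20,-10,20],0,1]
    - [[-4,-2,10],0,1]
    - [[0,0,0],0,1]

```text
t: 2.3
tool_pos: [447.5, -224.8, 120.8]
orientation: [0.004, 0.685, 0.729, 0.008]
contact_force: [0.3, -0.7, 0.4]
grip_width: 87.0
```

Run:
```python
from plan import *
go((451.5,-211,28),1,0)
from ov import *
g=(451.5,-211)
P=[(circ(g,30,75),(0,0,255))]
draw("top",cam("top")["image"],(380,270,480,360),5,P,"pics/g3.png")
draw("side",cam("side")["image"],(395,155,495,260),5,P,"pics/g4.png")
a=cv2.imread("pics/g3.png");b=cv2.imread("pics/g4.png");h=max(a.shape[0],b.shape[0])
cv2.imwrite("pics/g5.png",cv2.resize(np.hstack([cv2.copyMakeBorder(x,0,h-x.shape[0],0,0,0) for x in(a,b)]),None,fx=.8,fy=.8))
```

```text
t 2.3 pos [ 447.5 -224.8  120.8] yaw 3.6 zaxis [ 0.016  0.006 -1.   ] F [ 0.3 -0.7  0.4] w 87.0 q [-0.06  0.33  0.55  2.08 -0.26  0.78  0.71]
[13.1, 3.3, 93.0] 0.0
```

View pics/g5.png

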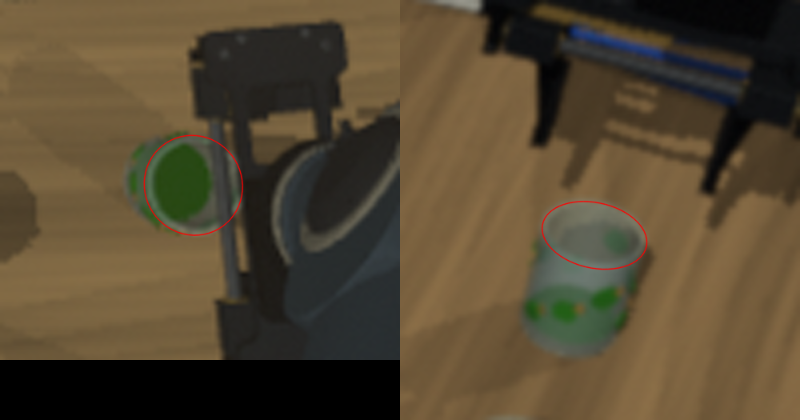

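play_rows:
  deltas:
    - [[8,2,0],-1,1]
    - [[5,1,10],0,1]
    - [[0,0,25],0,1]
    - [[0,0,20],0,1]
    - [[0,0,10],0,1]
    - [[0,0,0],0,1]

```text
t: 2.9
tool_pos: [461.3, -201.0, 59.3]
orientation: [0.01, 0.671, 0.742, 0.014]
contact_force: [-0.1, -0.5, -1.7]
grip_width: 86.9
```

```bash
python3 -c "
from plan import *
go((451.5,-211,28),1,0)"
```

```text
t 2.9 pos [ 461.3 -201.    59.3] yaw 5.7 zaxis [ 0.033  0.008 -0.999] F [-0.1 -0.5 -1.7] w 86.9 q [-0.03  0.43  0.47  2.13 -0.36  0.63  0.78]
[-9.1, -11.8, 30.9] 0.0
```

play_rows:
  deltas:
    - [[0,0,0],0,1]

```text
t: 2.98
tool_pos: [461.6, -199.9, 59.2]
orientation: [0.009, 0.67, 0.742, 0.014]
contact_force: [-0.1, -0.5, 0.0]
grip_width: 86.8
```

Run:
```python
from plan import *
go((451.5,-211,28),1,0)
from ov import *
g=(451.5,-211)
P=[(circ(g,30,75),(0,0,255))]
draw("side",cam("side")["image"],(395,155,495,260),6,P,"pics/g6.png")
go((451.5,-211,28),1,0)
```

```text
t 2.98 pos [ 461.6 -199.9   59.2] yaw 5.8 zaxis [ 0.033  0.008 -0.999] F [-0.1 -0.5  0. ] w 86.8 q [-0.04  0.43  0.47  2.13 -0.36  0.63  0.78]
[-10.1, -12.2, 30.8] 0.0
t 3.03 pos [ 461.7 -199.8   59.4] yaw 5.8 zaxis [ 0.033  0.008 -0.999] F [-0.3  0.5  0.2] w 86.6 q [-0.04  0.43  0.47  2.13 -0.36  0.63  0.78]
[-10.2, -12.4, 31.0] 0.0
```

View pics/g6.png

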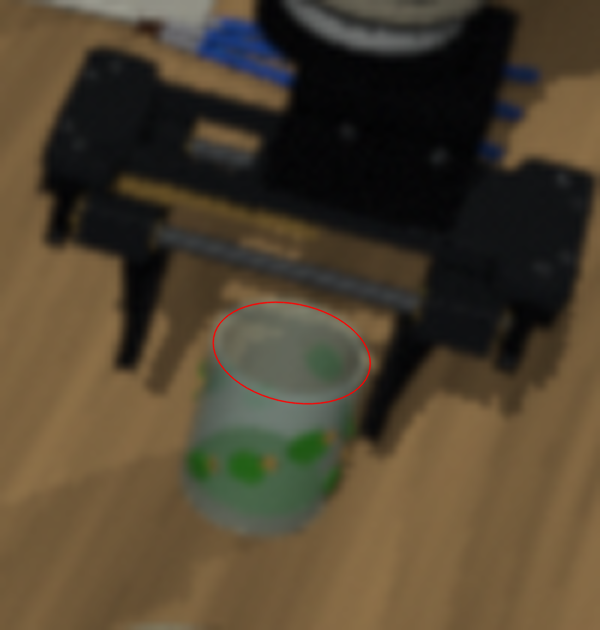

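play_rows:
  deltas:
    - [[-5,-6,0],0,1]
    - [[-5,-5,0],0,1]

```text
t: 3.2
tool_pos: [453.4, -210.3, 60.4]
orientation: [0.011, 0.668, 0.744, 0.015]
contact_force: [0.0, -0.4, -0.0]
grip_width: 87.2
```

play_rows:
  deltas:
    - [[0,0,0],0,1]

```text
t: 3.28
tool_pos: [452.6, -211.9, 61.2]
orientation: [0.011, 0.669, 0.743, 0.015]
contact_force: [-0.7, -0.3, -0.6]
grip_width: 87.1
```

```bash
python3 -c "
from plan import *
go((451.5,-211,28),1,0)"
```

```text
t 3.28 pos [ 452.6 -211.9   61.2] yaw 6.0 zaxis [ 0.037  0.007 -0.999] F [-0.7 -0.3 -0.6] w 87.1 q [-0.01  0.42  0.47  2.13 -0.36  0.63  0.81]
[0.9, -2.3, 33.1] 0.0
```

play_rows:
  deltas:
    - [[0,-1,12],1,1]
    - [[0,-1,12],1,1]
    - [[0,0,7],0,1]
    - [[0,0,0],0,1]

```text
t: 3.62
tool_pos: [452.9, -215.1, 32.3]
orientation: [0.014, 0.684, 0.729, 0.017]
contact_force: [-0.9, -0.2, 0.2]
grip_width: 87.1
```

```bash
python3 -c "
from plan import *
go((451.5,-211,28),1,0)"
```

```text
t 3.62 pos [ 452.9 -215.1   32.3] yaw 3.6 zaxis [ 0.044  0.005 -0.999] F [-0.9 -0.2  0.2] w 87.1 q [ 0.02  0.47  0.44  2.15 -0.41  0.56  0.83]
[4.2, -1.3, 4.3] 0.0
```

play_rows:
  deltas:
    - [[4,-1,2],-1,1]
    - [[0,0,0],0,1]
    - [[0,0,0],0,-1]
    - [[0,0,0],0,-1]
    - [[0,0,0],0,-1]
    - [[0,0,0],0,-1]
    - [[0,0,0],0,-1]

```text
t: 4.2
tool_pos: [453.0, -211.7, 32.3]
orientation: [0.016, 0.677, 0.736, 0.018]
contact_force: [0.6, -0.6, 1.4]
grip_width: 61.4
```

```bash
python3 -c "
from plan import *
go((451.5,-211,28),1,0)"
```

```text
t 4.2 pos [ 453.  -211.7   32.3] yaw 4.8 zaxis [ 0.048  0.004 -0.999] F [ 0.6 -0.6  1.4] w 61.4 q [ 0.02  0.46  0.43  2.16 -0.41  0.55  0.84]
[0.8, -1.7, 4.2] 0.0
```

play_rows:
  deltas:
    - [[0,0,0],0,-1]
    - [[0,0,0],0,-1]
    - [[0,0,-8],0,-1]
    - [[0,0,-20],0,-1]
    - [[0,0,-30],0,-1]

```text
t: 4.62
tool_pos: [445.6, -209.9, 87.3]
orientation: [0.01, 0.677, 0.736, 0.014]
contact_force: [1.1, 0.2, -1.3]
grip_width: 60.2
```

```bash
python3 -c "
from plan import *
go((624.6,-25.7,115),8,0)"
```

```text
t 4.62 pos [ 445.6 -209.9   87.3] yaw 4.8 zaxis [ 0.034  0.008 -0.999] F [ 1.1  0.2 -1.3] w 60.2 q [-0.05  0.37  0.51  2.13 -0.32  0.68  0.76]
[21.1, 24.3, -2.5] 0.0
[21.1, 24.3, -2.5] 0.0
[21.1, 24.3, -2.5] 0.0
[21.1, 24.3, -2.5] 0.0
[21.1, 24.3, -2.5] 0.0
[21.1, 24.3, -2.5] 0.0
[21.1, 24.3, -2.5] 0.0
[21.1, 24.3, -2.5] 0.0
```

play_rows:
  deltas:
    - [[10,12,-16],0,-1]
    - [[18,22,-16],0,-1]
    - [[24,28,-6],0,-1]
    - [[24,28,0],0,-1]
    - [[24,28,0],0,-1]
    - [[22,26,0],0,-1]
    - [[18,20,0],0,-1]
    - [[8,9,0],0,-1]
    - [[0,0,0],0,-1]

```text
t: 5.37
tool_pos: [610.7, -44.9, 143.7]
orientation: [0.014, 0.681, 0.732, 0.017]
contact_force: [0.6, 0.6, -2.5]
grip_width: 60.1
```

Run:
```python
from plan import *
go((624.6,-25.7,80),1,0)
from ov import *
a=cam("side")["image"][130:330,250:500,::-1];b=cam("top")["image"][180:340,260:420,::-1]
cv2.imwrite("pics/p1.png",cv2.resize(a,None,fx=3,fy=3,interpolation=2));cv2.imwrite("pics/p2.png",cv2.resize(b,None,fx=3,fy=3,interpolation=2))
```

```text
t 5.37 pos [610.7 -44.9 143.7] yaw 4.2 zaxis [ 0.044  0.007 -0.999] F [ 0.6  0.6 -2.5] w 60.1 q [-0.36  0.46  0.5   1.83 -0.29  0.89  0.34]
[17.9, 12.5, 64.3] 0.0
```

View pics/p1.png

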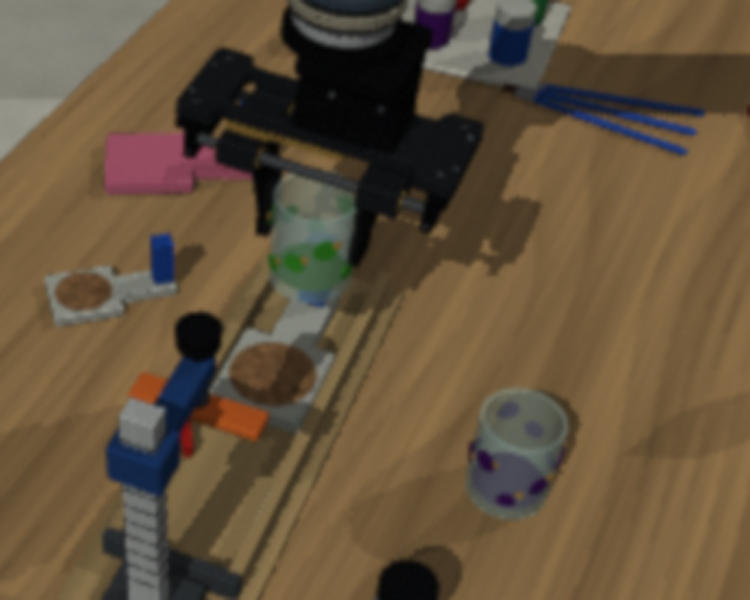

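View pics/p2.png

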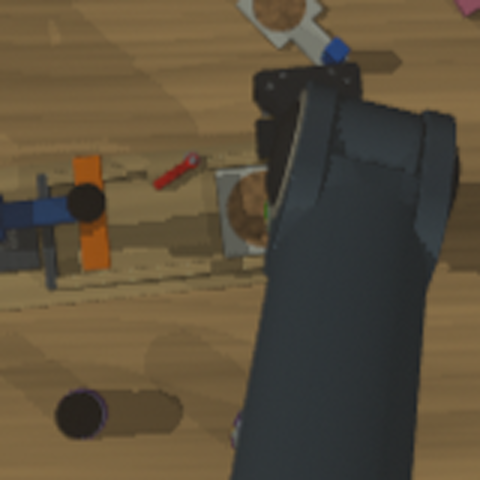

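play_rows:
  deltas:
    - [[8,5,10],0,-1]
    - [[8,5,20],0,-1]
    - [[2,1,20],0,-1]
    - [[0,0,5],0,-1]
    - [[0,0,0],0,-1]

```text
t: 5.88
tool_pos: [615.1, -37.8, 86.4]
orientation: [0.013, 0.688, 0.726, 0.014]
contact_force: [0.1, -0.7, -1.2]
grip_width: 60.3
```

```bash
cat > chk.py <<'E'
from plan import *
from ov import *
import sys
go((624.6,-25.7,52),1,0)
o,R=st();tp=o["tool_pos"];z=R[:,2]
b=tp+z*32.3; r=tp-z*42.7
ring=lambda c:[c+30*(np.cos(a)*R[:,0]+np.sin(a)*R[:,1]) for a in np.linspace(0,6.29,60)]
P=[(ring(b),(255,255,0)),(ring(r),(0,0,255)),(circ((624.6,-25.7),34,20),(0,255,0))]
im=cam("side")["image"]
draw("side",im,(300,180,400,290),6,P,"pics/%s.png"%sys.argv[1])
E
python3 chk.py k1
```

```text
t 5.88 pos [615.1 -37.8  86.4] yaw 3.1 zaxis [ 0.038  0.002 -0.999] F [ 0.1 -0.7 -1.2] w 60.3 q [-0.35  0.54  0.47  1.86 -0.34  0.79  0.35]
[11.6, 8.8, 34.7] 0.0
```

View pics/k1.png

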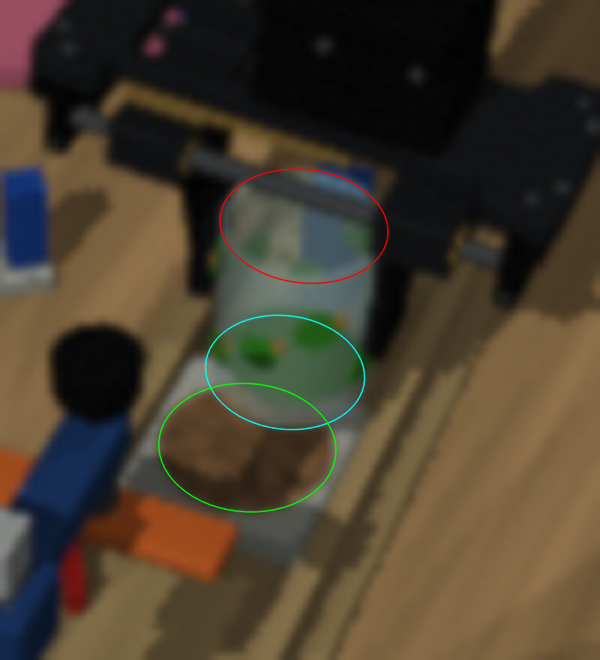

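play_rows:
  deltas:
    - [[6,4,2],-1,-1]
    - [[6,4,4],0,-1]
    - [[0,0,8],0,-1]
    - [[0,0,8],0,-1]
    - [[0,0,3],0,-1]

```text
t: 6.35
tool_pos: [625.7, -26.5, 63.9]
orientation: [0.016, 0.682, 0.731, 0.016]
contact_force: [0.1, -0.4, -2.1]
grip_width: 59.8
```

```bash
python3 chk.py k2
```

```text
t 6.35 pos [625.7 -26.5  63.9] yaw 4.0 zaxis [ 0.045  0.002 -0.999] F [ 0.1 -0.4 -2.1] w 59.8 q [-0.35  0.57  0.44  1.85 -0.35  0.75  0.36]
[0.9, -1.6, 11.9] 0.0
```

View pics/k2.png

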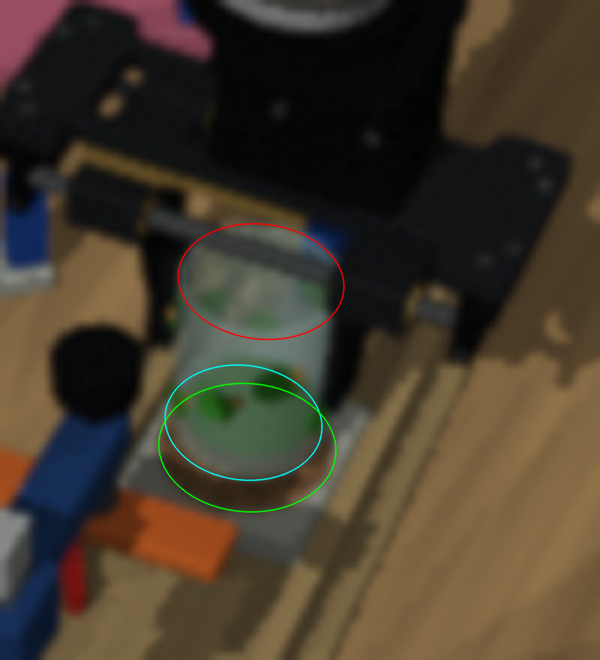

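play_rows:
  deltas:
    - [[0,-1,5],0,-1]
    - [[0,-1,4],0,-1]
    - [[0,0,2],0,-1]
    - [[0,0,1],0,-1]

```text
t: 6.73
tool_pos: [624.1, -27.4, 52.1]
orientation: [0.015, 0.682, 0.731, 0.016]
contact_force: [-4.1, 1.5, 14.1]
grip_width: 60.4
```

```bash
python3 chk.py k3
```

```text
t 6.73 pos [624.1 -27.4  52.1] yaw 3.9 zaxis [ 0.044  0.003 -0.999] F [-4.1  1.5 14.1] w 60.4 q [-0.34  0.59  0.43  1.86 -0.37  0.73  0.37]
[1.6, 0.6, 0.2] 0.0
```

View pics/k3.png

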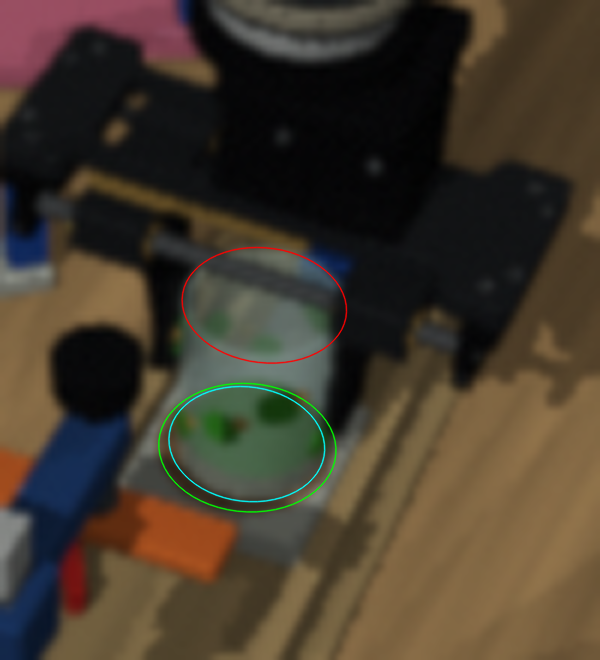

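play_rows:
  deltas:
    - [[0,0,0],0,-0.2]
    - [[0,0,0],0,0.4]
    - [[0,0,0],0,0.8]
    - [[0,0,0],0,1]
    - [[0,0,0],0,1]

```text
t: 7.2
tool_pos: [625.1, -28.0, 53.2]
orientation: [0.016, 0.683, 0.73, 0.017]
contact_force: [0.7, -0.5, 0.7]
grip_width: 73.5
```

```bash
python3 chk.py k4
```

```text
t 7.2 pos [625.1 -28.   53.2] yaw 3.9 zaxis [ 0.047  0.003 -0.999] F [ 0.7 -0.5  0.7] w 73.5 q [-0.34  0.59  0.43  1.86 -0.37  0.73  0.37]
[2.3, -0.4, 1.2] 0.0
```

View pics/k4.png

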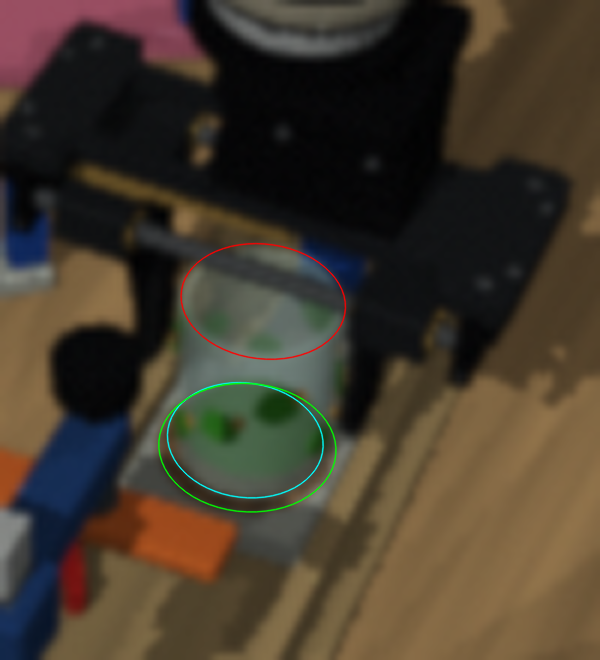

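play_rows:
  deltas:
    - [[0,0,0],0,1]
    - [[0,0,0],0,1]
    - [[0,0,-10],0,1]
    - [[0,0,-25],0,1]
    - [[0,0,-30],0,1]
    - [[0,0,-25],0,1]

```text
t: 7.75
tool_pos: [616.8, -28.0, 141.4]
orientation: [0.012, 0.683, 0.73, 0.012]
contact_force: [0.7, -0.4, -0.3]
grip_width: 87.3
```

```bash
python3 -c "
from plan import *
go((637,-185,150),5,0)"
```

```text
t 7.75 pos [616.8 -28.  141.4] yaw 3.9 zaxis [ 0.034  0.001 -0.999] F [ 0.7 -0.4 -0.3] w 87.3 q [-0.39  0.47  0.5   1.81 -0.29  0.9   0.3 ]
[-31.6, 2.0, -1.6] 0.0
[-31.6, 2.0, -1.6] 0.0
[-31.6, 2.0, -1.6] 0.0
[-31.6, 2.0, -1.6] 0.0
[-31.6, 2.0, -1.6] 0.0
```

play_rows:
  deltas:
    - [[-20,2,-2],0,0]
    - [[-34,3,-2],0,-1]
    - [[-36,3,0],0,-1]
    - [[-34,3,0],0,-1]
    - [[-20,2,5],0,-1]
    - [[-6,0,15],0,-1]
    - [[0,0,20],0,-1]

```text
t: 8.33
tool_pos: [651.9, -181.3, 123.4]
orientation: [0.023, 0.68, 0.733, 0.021]
contact_force: [-0.7, -0.1, -0.3]
grip_width: 48.3
```

Run:
```python
from plan import *
go((637,-180,40),3,0)
from ov import *
p=[619.07,18.04,0.0798]
P=[(circ((624.6,-25.7),34,20),(0,255,0)),(circ((624.6,-25.7),30,95),(0,0,255))]
draw("side",cam("side")["image"],(280,160,420,300),5,P,"pics/m1.png")
draw("top",cam("top")["image"],(240,180,440,300),4,P,"pics/m2.png")
```

```text
t 8.33 pos [ 651.9 -181.3  123.4] yaw 4.3 zaxis [ 0.062  0.    -0.998] F [-0.7 -0.1 -0.3] w 48.3 q [-0.12  0.57  0.48  1.7  -0.35  0.9   0.58]
[0.9, -6.7, 27.4] 0.0
[0.9, -6.7, 27.4] 0.0
[0.9, -6.7, 27.4] 0.0
```

View pics/m1.png

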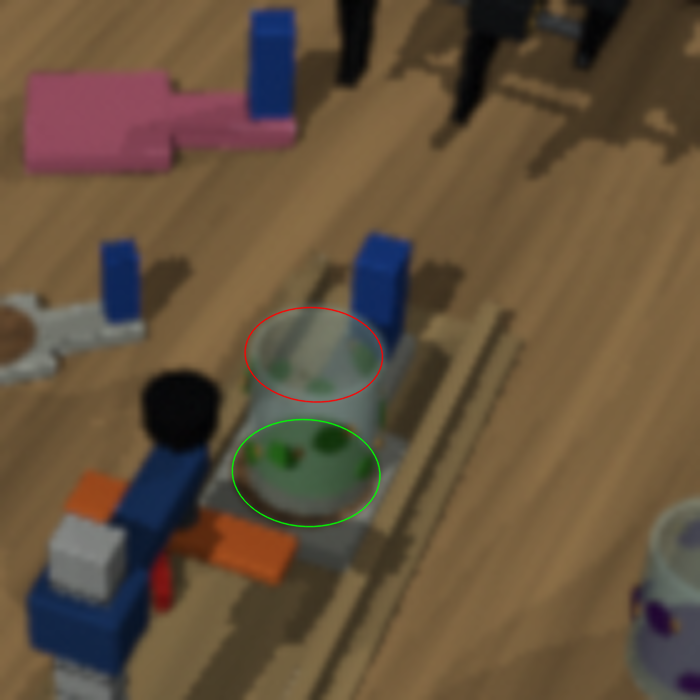

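View pics/m2.png

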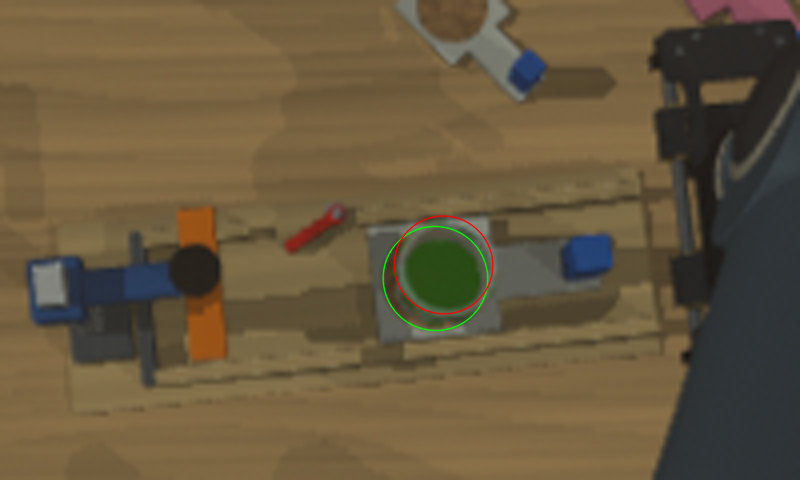

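play_rows:
  deltas:
    - [[0,-8,10],0,-1]
    - [[0,-8,20],0,-1]
    - [[0,-3,22],0,-1]
    - [[0,0,20],0,-1]
    - [[0,0,8],0,-1]
    - [[0,0,0],0,-1]

```text
t: 8.93
tool_pos: [635.1, -167.5, 36.9]
orientation: [0.016, 0.675, 0.738, 0.022]
contact_force: [-0.9, -0.0, 0.8]
grip_width: 3.4
```

Run:
```python
from plan import *
go((635,-150,40),1,0)
from ov import *
im=cam("side")["image"][130:250,300:440,::-1]
cv2.imwrite("pics/m3.png",cv2.resize(im,None,fx=5,fy=5,interpolation=2))
```

```text
t 8.93 pos [ 635.1 -167.5   36.9] yaw 5.1 zaxis [ 0.052  0.011 -0.999] F [-0.9 -0.   0.8] w 3.4 q [-0.09  0.65  0.42  1.79 -0.41  0.74  0.64]
[17.5, 1.6, -2.9] 0.0
```

View pics/m3.png

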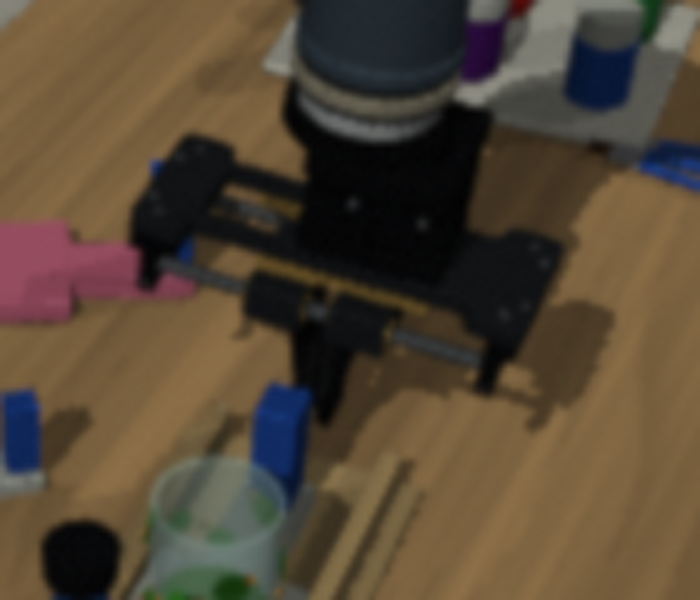

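play_rows:
  deltas:
    - [[8,0,0],0,-1]
    - [[6,0,0],0,-1]
    - [[4,0,0],0,-1]
    - [[4,0,0],0,-1]
    - [[5,0,0],0,-1]
    - [[6,0,0],0,-1]

```text
t: 9.48
tool_pos: [636.2, -133.6, 43.7]
orientation: [0.021, 0.674, 0.738, 0.024]
contact_force: [-0.3, -3.0, -1.9]
grip_width: 0.5
```

```bash
python3 -c "
from plan import *
go((624,6,37),10,0)"
```

```text
t 9.48 pos [ 636.2 -133.6   43.7] yaw 5.1 zaxis [ 0.063  0.007 -0.998] F [-0.3 -3.  -1.9] w 0.5 q [-0.15  0.63  0.43  1.81 -0.41  0.73  0.58]
[14.0, -0.0, 0.7] 0.0
[14.0, -0.0, 0.7] 0.0
[14.0, -0.0, 0.7] 0.0
[14.0, -0.0, 0.7] 0.0
[14.0, -0.0, 0.7] 0.0
[14.0, -0.0, 0.7] 0.0
[14.0, -0.0, 0.7] 0.0
[14.0, -0.0, 0.7] 0.0
[14.0, -0.0, 0.7] 0.0
[14.0, -0.0, 0.7] 0.0
```

play_rows:
  deltas:
    - [[7,-1,1.5],0,-1]
    - [[8,-1,1.5],0,-1]
    - [[8,-0.5,1.5],0,-1]
    - [[8,-0.5,1.5],0,-1]
    - [[8,-0.5,1.5],0,-1]

```text
t: 9.9
tool_pos: [634.6, -107.1, 42.3]
orientation: [0.034, 0.678, 0.734, 0.023]
contact_force: [-0.0, -10.0, 5.2]
grip_width: 0.5
```

```bash
python3 -c "
from plan import *
go((624,6,37),10,0)"
```

```text
t 9.9 pos [ 634.6 -107.1   42.3] yaw 4.6 zaxis [ 0.081 -0.012 -0.997] F [ -0.  -10.    5.2] w 0.5 q [-0.22  0.62  0.44  1.85 -0.4   0.68  0.53]
[11.4, -0.2, 0.3] 0.0
[11.4, -0.2, 0.3] 0.0
[11.4, -0.2, 0.3] 0.0
[11.4, -0.2, 0.3] 0.0
[11.4, -0.2, 0.3] 0.0
[11.4, -0.2, 0.3] 0.0
[11.4, -0.2, 0.3] 0.0
[11.4, -0.2, 0.3] 0.0
[11.4, -0.2, 0.3] 0.0
[11.4, -0.2, 0.3] 0.0
```

Run:
```python
from ov import *
im=cam("side")["image"][150:310,260:440,::-1]
cv2.imwrite("pics/m4.png",cv2.resize(im,None,fx=4,fy=4,interpolation=2))
```

```text
(no output)
```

View pics/m4.png

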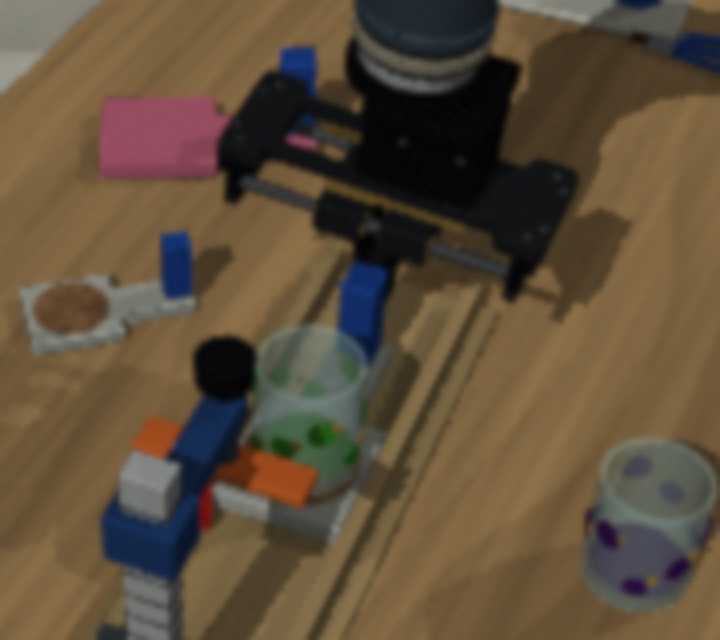

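play_rows:
  deltas:
    - [[9,-0.5,0.5],0,-1]
    - [[9,-0.5,0.5],0,-1]
    - [[9,-0.5,0.5],0,-1]
    - [[9,-0.5,0.5],0,-1]
    - [[9,-0.5,0.5],0,-1]
    - [[9,-0.5,0.5],0,-1]

```text
t: 10.45
tool_pos: [629.0, -68.4, 42.5]
orientation: [0.045, 0.682, 0.729, 0.019]
contact_force: [-0.6, -7.2, 3.0]
grip_width: 0.4
```

Run:
```python
from plan import *
go((624,6,37),10,0)
from ov import *
im=cam("side")["image"][150:310,260:440,::-1]
cv2.imwrite("pics/m5.png",cv2.resize(im,None,fx=4,fy=4,interpolation=2))
```

```text
t 10.45 pos [629.  -68.4  42.5] yaw 3.9 zaxis [ 0.092 -0.034 -0.995] F [-0.6 -7.2  3. ] w 0.4 q [-0.31  0.6   0.47  1.88 -0.39  0.65  0.44]
[7.5, -0.0, 0.3] 0.0
[7.5, -0.0, 0.3] 0.0
[7.5, -0.0, 0.3] 0.0
[7.5, -0.0, 0.3] 0.0
[7.5, -0.0, 0.3] 0.0
[7.5, -0.0, 0.3] 0.0
[7.5, -0.0, 0.3] 0.0
[7.5, -0.0, 0.3] 0.0
[7.5, -0.0, 0.3] 0.0
[7.5, -0.0, 0.3] 0.0
```

View pics/m5.png

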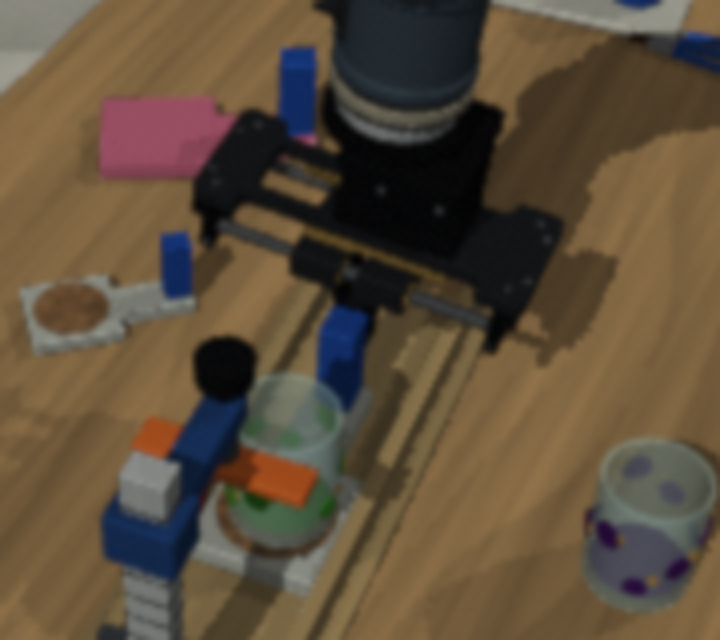

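play_rows:
  deltas:
    - [[9,-0.5,0.5],0,-1]
    - [[9,-0.5,0.5],0,-1]
    - [[9,-0.5,0.5],0,-1]
    - [[9,-0.5,0.5],0,-1]
    - [[9,-0.5,0.5],0,-1]
    - [[8,-0.5,0.5],0,-1]

```text
t: 11.0
tool_pos: [625.6, -30.7, 42.7]
orientation: [0.056, 0.687, 0.725, 0.017]
contact_force: [-0.2, -7.6, 4.1]
grip_width: 0.4
```

Run:
```python
from plan import *
go((624,6,37),10,0)
from ov import *
im=cam("side")["image"][170:330,260:440,::-1]
cv2.imwrite("pics/m6.png",cv2.resize(im,None,fx=4,fy=4,interpolation=2))
```

```text
t 11.0 pos [625.6 -30.7  42.7] yaw 3.3 zaxis [ 0.104 -0.053 -0.993] F [-0.2 -7.6  4.1] w 0.4 q [-0.41  0.59  0.49  1.91 -0.38  0.62  0.35]
[3.7, -0.0, 0.4] 0.0
[3.7, -0.0, 0.4] 0.0
[3.7, -0.0, 0.4] 0.0
[3.7, -0.0, 0.4] 0.0
[3.7, -0.0, 0.4] 0.0
[3.7, -0.0, 0.4] 0.0
[3.7, -0.0, 0.4] 0.0
[3.7, -0.0, 0.4] 0.0
[3.7, -0.0, 0.4] 0.0
[3.7, -0.0, 0.4] 0.0
```

View pics/m6.png

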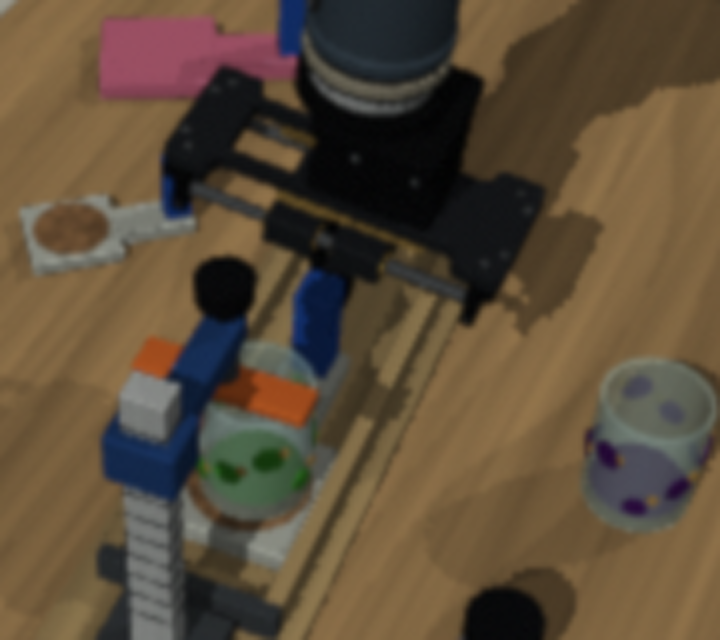

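play_rows:
  deltas:
    - [[9,-0.5,0.5],0,-1]
    - [[9,-0.5,0.5],0,-1]
    - [[8,-0.5,0.5],0,-1]
    - [[6,0,0.5],0,-1]

```text
t: 11.38
tool_pos: [623.9, -9.5, 42.7]
orientation: [0.063, 0.69, 0.721, 0.014]
contact_force: [-0.6, -7.2, 3.9]
grip_width: 0.4
```

Run:
```python
from plan import *
go((624,6,37),10,0)
from ov import *
im=cam("side")["image"][200:330,270:390,::-1]
cv2.imwrite("pics/m7.png",cv2.resize(im,None,fx=4.5,fy=4.5,interpolation=2))
b=cam("top")["image"][200:310,240:400,::-1]
cv2.imwrite("pics/m8.png",cv2.resize(b,None,fx=4,fy=4,interpolation=2))
```

```text
t 11.38 pos [623.9  -9.5  42.7] yaw 2.8 zaxis [ 0.111 -0.066 -0.992] F [-0.6 -7.2  3.9] w 0.4 q [-0.47  0.59  0.51  1.92 -0.37  0.61  0.29]
[1.6, 0.0, 0.5] 0.0
[1.6, 0.0, 0.5] 0.0
[1.6, 0.0, 0.5] 0.0
[1.6, 0.0, 0.5] 0.0
[1.6, 0.0, 0.5] 0.0
[1.6, 0.0, 0.5] 0.0
[1.6, 0.0, 0.5] 0.0
[1.6, 0.0, 0.5] 0.0
[1.6, 0.0, 0.5] 0.0
[1.6, 0.0, 0.5] 0.0
```

View pics/m7.png

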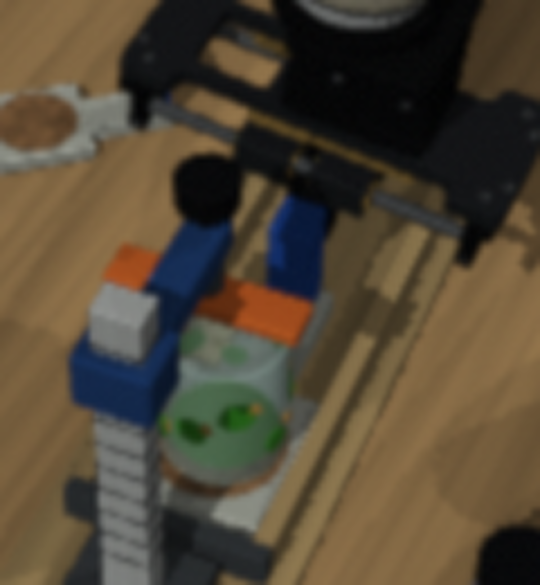

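View pics/m8.png

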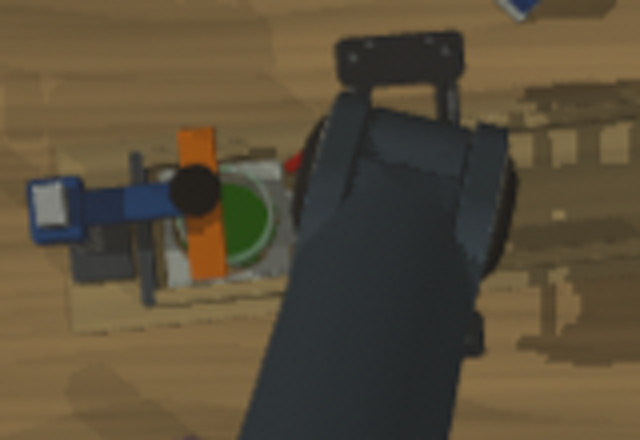

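play_rows:
  deltas:
    - [[6,0,0.5],0,-1]
    - [[5,0,0.5],0,-1]
    - [[5,0,0.5],0,-1]

```text
t: 11.73
tool_pos: [624.6, -0.7, 42.7]
orientation: [0.067, 0.691, 0.719, 0.013]
contact_force: [0.6, -13.8, 3.5]
grip_width: 0.6
```

play_rows:
  deltas:
    - [[5,0,0.5],0,-1]
    - [[5,0,0.5],0,-1]

```text
t: 11.9
tool_pos: [624.6, -1.3, 42.9]
orientation: [0.072, 0.694, 0.717, 0.01]
contact_force: [0.9, -12.1, 3.1]
grip_width: 0.5
```

Run:
```python
from plan import *
go((624,6,37),10,0)
from ov import *
im=cam("side")["image"][200:330,270:390,::-1]
cv2.imwrite("pics/m9.png",cv2.resize(im,None,fx=4.5,fy=4.5,interpolation=2))
b=cam("top")["image"][200:310,240:400,::-1]
cv2.imwrite("pics/m10.png",cv2.resize(b,None,fx=4,fy=4,interpolation=2))
```

```text
t 11.9 pos [624.6  -1.3  42.9] yaw 2.2 zaxis [ 0.118 -0.086 -0.989] F [  0.9 -12.1   3.1] w 0.5 q [-0.51  0.6   0.54  1.92 -0.36  0.6   0.25]
[0.8, -0.1, 0.5] 0.0
[0.8, -0.1, 0.5] 0.0
[0.8, -0.1, 0.5] 0.0
[0.8, -0.1, 0.5] 0.0
[0.8, -0.1, 0.5] 0.0
[0.8, -0.1, 0.5] 0.0
[0.8, -0.1, 0.5] 0.0
[0.8, -0.1, 0.5] 0.0
[0.8, -0.1, 0.5] 0.0
[0.8, -0.1, 0.5] 0.0
```

View pics/m10.png

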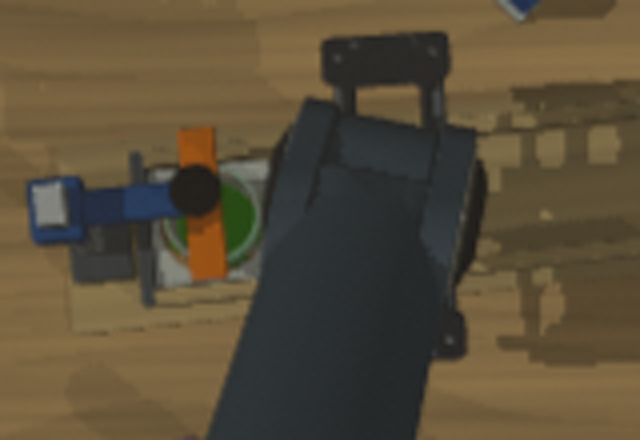

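play_rows:
  deltas:
    - [[-8,0,0],0,-1]
    - [[-15,0,0],0,-1]
    - [[-22,0,-6],0,-1]
    - [[-25,0,-20],0,-1]
    - [[-20,4,-30],0,-1]
    - [[-20,4,-35],0,-1]
    - [[-10,4,-35],0,-1]

```text
t: 12.58
tool_pos: [617.0, -104.0, 172.8]
orientation: [0.059, 0.691, 0.72, 0.005]
contact_force: [0.6, 0.9, 0.7]
grip_width: 0.3
```

Run:
```python
from plan import *
go((613,115,230),10,0)
from ov import *
p=[619.07,18.04,0.0798]
im=cam("side")["image"][200:330,270:390,::-1]
cv2.imwrite("pics/n1.png",cv2.resize(im,None,fx=4.5,fy=4.5,interpolation=2))
draw("top",cam("top")["image"],(240,200,400,310),5,[(circ(F(p,(0,100,0)),34,20),(0,255,0)),([F(p,(-38,60,20)),F(p,(38,60,20))],(255,255,0))],"pics/n2.png")
```

```text
t 12.58 pos [ 617.  -104.   172.8] yaw 2.5 zaxis [ 0.092 -0.075 -0.993] F [0.6 0.9 0.7] w 0.3 q [-0.4   0.43  0.62  1.82 -0.25  0.87  0.36]
[21.4, 1.1, -7.4] 0.0
[21.4, 1.1, -7.4] 0.0
[21.4, 1.1, -7.4] 0.0
[21.4, 1.1, -7.4] 0.0
[21.4, 1.1, -7.4] 0.0
[21.4, 1.1, -7.4] 0.0
[21.4, 1.1, -7.4] 0.0
[21.4, 1.1, -7.4] 0.0
[21.4, 1.1, -7.4] 0.0
[21.4, 1.1, -7.4] 0.0
```

View pics/n1.png

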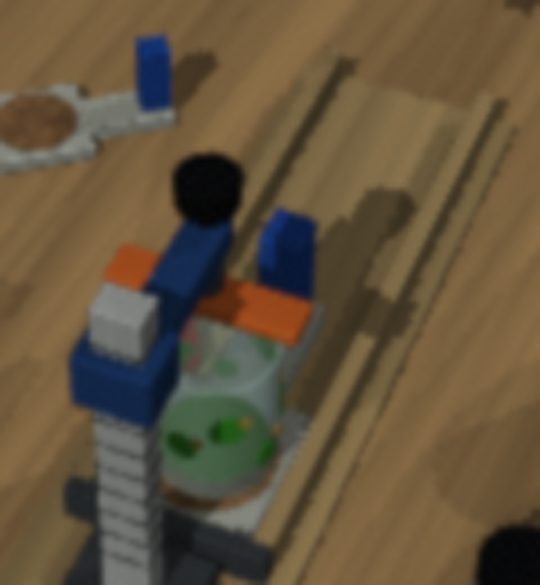

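View pics/n2.png

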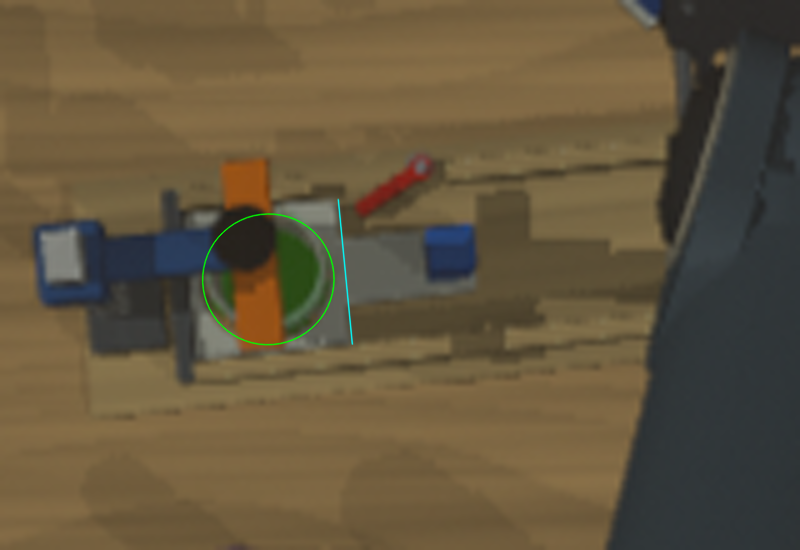

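play_rows:
  deltas:
    - [[10,0,-25],0,-1]
    - [[22,0,-25],0,-1]
    - [[30,1,-12],0,-1]
    - [[32,1,-5],0,-1]
    - [[32,1,-3],0,-1]
    - [[32,1,-3],0,-1]
    - [[30,1,-2],0,-1]
    - [[18,1,0],0,-1]
    - [[5,0,0],0,-1]
    - [[0,0,0],0,-1]

```text
t: 13.52
tool_pos: [605.2, 132.9, 236.5]
orientation: [0.055, 0.689, 0.722, 0.012]
contact_force: [0.9, -0.5, 0.3]
grip_width: 0.5
```

```bash
python3 -c "
from plan import *
go((612.5,118,215),2,0)"
```

```text
t 13.52 pos [605.2 132.9 236.5] yaw 2.8 zaxis [ 0.096 -0.057 -0.994] F [ 0.9 -0.5  0.3] w 0.5 q [-0.79  0.36  0.61  1.75 -0.15  1.02 -0.1 ]
[-6.9, 2.3, 11.5] 0.0
[-6.9, 2.3, 11.5] 0.0
```

play_rows:
  deltas:
    - [[-7,2,8],0,-1]
    - [[-6,2,8],0,-1]
    - [[-1,0,4],0,-1]
    - [[0,0,0],0,-1]

```text
t: 13.85
tool_pos: [611.0, 112.0, 214.7]
orientation: [0.054, 0.691, 0.721, 0.011]
contact_force: [-0.5, 0.5, -0.6]
grip_width: 0.7
```

Run:
```python
from plan import *
go((612.5,118,205),1,0)
from ov import *
o,R=st()
im=cam("side")["image"]
draw("side",im,(270,190,400,330),5,[([o["tool_pos"],o["tool_pos"]-[0,0,15]],(0,0,255)),(circ((612.5,119),15,202),(0,255,0))],"pics/n3.png")
```

```text
t 13.85 pos [611.  112.  214.7] yaw 2.6 zaxis [ 0.093 -0.059 -0.994] F [-0.5  0.5 -0.6] w 0.7 q [-0.75  0.39  0.61  1.77 -0.17  0.98 -0.05]
[6.6, 0.9, 9.4] 0.0
```

View pics/n3.png

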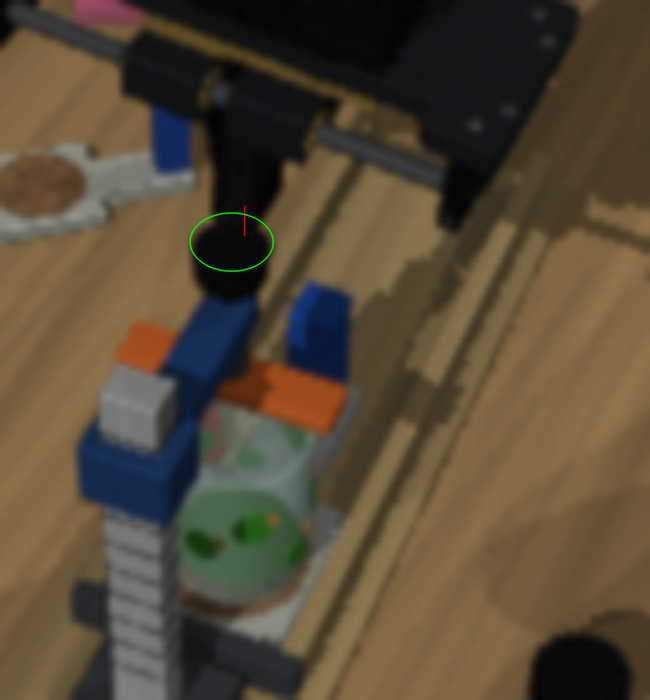

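play_rows:
  deltas:
    - [[4,1,0],0,-1]
    - [[2,0,4],0,-1]
    - [[0.5,-0.5,5],0,-1]
    - [[0.5,-0.5,4],0,-1]

```text
t: 14.23
tool_pos: [613.5, 115.2, 202.2]
orientation: [0.055, 0.693, 0.719, 0.012]
contact_force: [-1.2, 0.3, 0.3]
grip_width: 0.1
```

```bash
python3 -c "
from plan import *
go((612.5,118,161),5,0)"
```

```text
t 14.23 pos [613.5 115.2 202.2] yaw 2.2 zaxis [ 0.096 -0.059 -0.994] F [-1.2  0.3  0.3] w 0.1 q [-0.75  0.41  0.6   1.78 -0.18  0.95 -0.06]
[1.1, -0.9, 8.1] 0.0
[1.1, -0.9, 8.1] 0.0
[1.1, -0.9, 8.1] 0.0
[1.1, -0.9, 8.1] 0.0
[1.1, -0.9, 8.1] 0.0
```

play_rows:
  deltas:
    - [[1,-0.5,4],0,-1]
    - [[0.5,-0.5,4],0,-1]
    - [[0.5,-0.5,4],0,-1]

```text
t: 14.48
tool_pos: [613.6, 115.4, 190.1]
orientation: [0.056, 0.693, 0.718, 0.012]
contact_force: [-1.0, -1.4, 4.5]
grip_width: 0.7
```

```bash
python3 -c "
from plan import *
go((612.5,118,161),5,0)"
```

```text
t 14.48 pos [613.6 115.4 190.1] yaw 2.2 zaxis [ 0.097 -0.061 -0.993] F [-1.  -1.4  4.5] w 0.7 q [-0.74  0.42  0.6   1.79 -0.19  0.93 -0.05]
[0.9, -0.7, 5.7] 0.0
[0.9, -0.7, 5.7] 0.0
[0.9, -0.7, 5.7] 0.0
[0.9, -0.7, 5.7] 0.0
[0.9, -0.7, 5.7] 0.0
```

play_rows:
  deltas:
    - [[0.5,-0.5,5],0,-1]
    - [[0.5,-0.5,5],0,-1]
    - [[0.5,-0.5,4],0,-1]
    - [[0.5,-0.5,4],0,-1]

```text
t: 14.82
tool_pos: [613.5, 115.4, 171.0]
orientation: [0.057, 0.693, 0.718, 0.012]
contact_force: [-1.4, -2.0, 5.0]
grip_width: 0.5
```

Run:
```python
from plan import *
go((612.5,118,161),5,0)
from ov import *
im=cam("side")["image"]
draw("side",im,(270,190,400,330),5,[],"pics/n4.png")
```

```text
t 14.82 pos [613.5 115.4 171. ] yaw 2.2 zaxis [ 0.098 -0.061 -0.993] F [-1.4 -2.   5. ] w 0.5 q [-0.74  0.44  0.59  1.81 -0.2   0.89 -0.04]
[0.7, -0.4, 1.9] 0.0
[0.7, -0.4, 1.9] 0.0
[0.7, -0.4, 1.9] 0.0
[0.7, -0.4, 1.9] 0.0
[0.7, -0.4, 1.9] 0.0
```

View pics/n4.png

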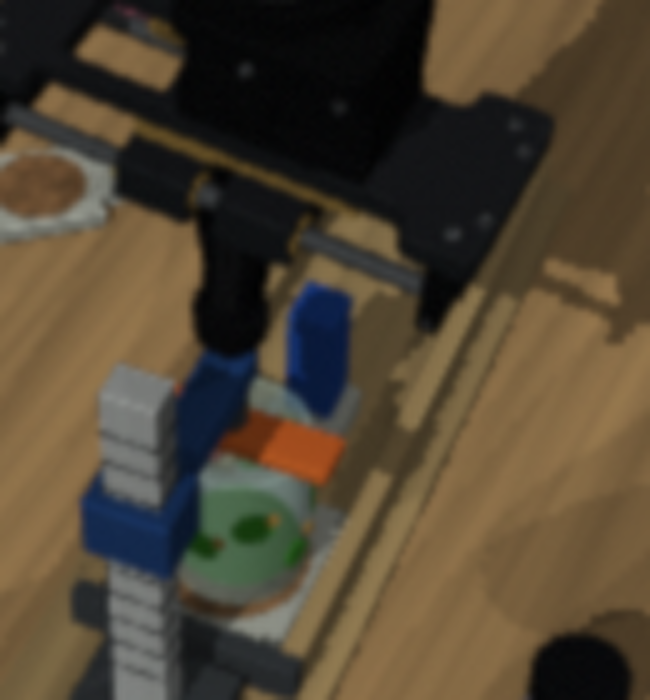

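play_rows:
  deltas:
    - [[0.5,-0.5,3],0,-1]
    - [[0.5,-0.5,2],0,-1]

```text
t: 15.03
tool_pos: [613.5, 115.5, 165.3]
orientation: [0.057, 0.693, 0.718, 0.012]
contact_force: [-1.8, -2.0, 6.2]
grip_width: 0.4
```

Run:
```python
from plan import *
go((612.5,118,161),5,0)
from ov import *
im=cam("side")["image"]
draw("side",im,(270,240,370,330),7,[],"pics/n5.png")
go((612.5,118,161),1,0)
```

```text
t 15.03 pos [613.5 115.5 165.3] yaw 2.2 zaxis [ 0.099 -0.062 -0.993] F [-1.8 -2.   6.2] w 0.4 q [-0.73  0.44  0.59  1.81 -0.21  0.87 -0.04]
[0.6, -0.3, 0.8] 0.0
[0.6, -0.3, 0.8] 0.0
[0.6, -0.3, 0.8] 0.0
[0.6, -0.3, 0.8] 0.0
[0.6, -0.3, 0.8] 0.0
t 15.08 pos [613.5 115.5 165.1] yaw 2.2 zaxis [ 0.099 -0.062 -0.993] F [-0.4 -1.9  3.1] w 0.5 q [-0.73  0.44  0.59  1.81 -0.21  0.87 -0.04]
[2.8, -1.3, 3.8] 0.0
```

View pics/n5.png

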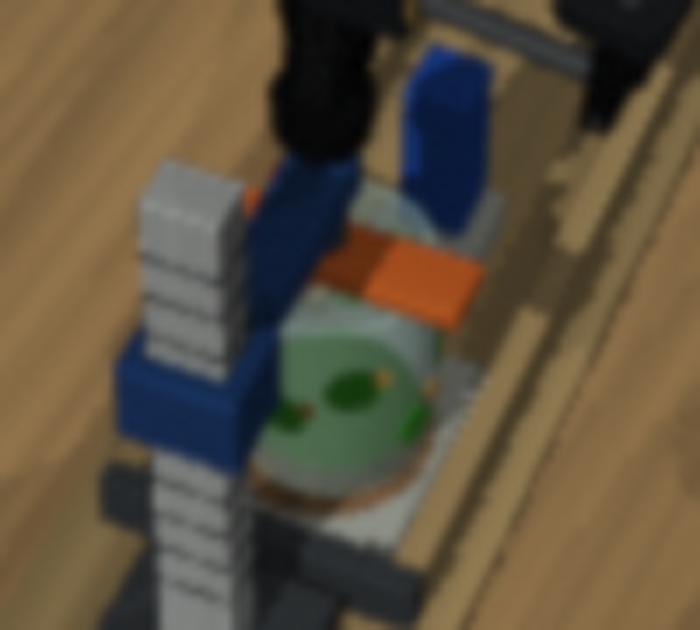

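Run:
```python
from ov import *
p=[619.07,18.04,0.0798]
for z in(95,125,130): print("foot",z,proj("side",F(p,(-45,111,z))))
for z in(130,170): print("collar",z,proj("side",F(p,(-15,192,z))))
for z in(160,165,200): print("knob",z,proj("side",F(p,(0,100,z))))
# register carriage motion by template between pics
a=cam("side")["image"]; cv2.imwrite("pics/raw_now.png",a[:,:,::-1])
s0=cv2.imread("pics/side0.png")
for nm,box in(("collar",(284,282,300,292)),):
    pass
def blue(im):
    h=cv2.cvtColor(im,cv2.COLOR_BGR2HSV); return ((h[...,0]>105)&(h[...,0]<125)&(h[...,1]>150)).astype(np.uint8)
for nm,im in(("t0",s0),("now",cv2.imread("pics/raw_now.png"))):
    m=blue(im); c=m[260:320,284:306]
    ys,xs=np.nonzero(c); print(nm,[(x+284,ys[xs==x].min()+260,ys[xs==x].max()+260) for x in range(2,22,3) if (xs==x).any()])
```

```text
foot 95 [335.51421286 287.5858583 ]
foot 125 [336.09434225 277.46793366]
foot 130 [336.19389326 275.73168377]
collar 130 [303.41107471 302.12497576]
collar 170 [303.07236542 287.8386066 ]
knob 160 [316.69658012 253.68467431]
knob 165 [316.71417586 251.83810958]
knob 200 [316.84166447 238.45896399]
t0 [(286, np.int64(280), np.int64(281)), (289, np.int64(277), np.int64(289)), (292, np.int64(280), np.int64(290)), (295, np.int64(281), np.int64(291)), (298, np.int64(282), np.int64(292)), (301, np.int64(282), np.int64(293)), (304, np.int64(262), np.int64(291))]
now [(289, np.int64(289), np.int64(301)), (292, np.int64(292), np.int64(302)), (295, np.int64(294), np.int64(303)), (298, np.int64(295), np.int64(304)), (301, np.int64(295), np.int64(305)), (304, np.int64(291), np.int64(305))]
```

```bash
cat > reg.py <<'E'
from ov import *
p=[619.07,18.04,0.0798]
def reg(a,b,box,ch=None,up=8,xr=3,yr=(4,24)):
    x0,y0,x1,y1=box
    f=lambda im:cv2.resize(im,None,fx=up,fy=up,interpolation=cv2.INTER_CUBIC)
    T=f(a[y0:y1,x0:x1]); S=f(b[y0+yr[0]:y1+yr[1],x0-xr:x1+xr])
    r=cv2.matchTemplate(S,T,cv2.TM_CCOEFF_NORMED);_,v,_,l=cv2.minMaxLoc(r)
    return l[0]/up-xr,l[1]/up+yr[0],v
def run(now):
    s0=cv2.imread("pics/side0.png")
    for box in((286,284,300,297),(285,280,302,296)):
        print("collar",reg(s0,now,box))
    for box in((322,262,341,279),(326,263,342,278)): print("foot",reg(s0,now,box))
    print("knob",reg(s0,now,(305,232,328,252)))
E
python3 - <<'E'
from reg import *
run(cv2.imread("pics/raw_now.png"))
for n,q in(("collar",(-11,192,160)),("collar",(-11,192,150)),("foot",(-40,111,130)),("foot",(-40,111,115)),("knob",(0,100,200))):
    print(n,q,(proj("side",F(p,q))),(proj("side",F(p,np.array(q)-[0,0,40]))-proj("side",F(p,q)))[1]/40)
E
```

```text
collar (1.25, 11.875, 0.8669642806053162)
collar (0.875, 12.5, 0.8011061549186707)
foot (0.125, 10.125, 0.8815779089927673)
foot (-0.125, 10.125, 0.9096085429191589)
knob (-0.125, 13.625, 0.7918106913566589)
collar (-11, 192, 160) [301.06573081 290.76390885] 0.35089535418330087
collar (-11, 192, 150) [301.17002757 294.36839367] 0.3446660324594092
foot (-40, 111, 130) [333.72278026 274.90114625] 0.33741125702041047
foot (-40, 111, 115) [333.45804503 280.06782848] 0.32915751233519897
knob (0, 100, 200) [316.84166447 238.45896399] 0.3806427580404474
```

play_rows:
  deltas:
    - [[0.5,-0.3,2],0,-1]
    - [[0.3,-0.2,1.5],0,-1]

```text
t: 15.35
tool_pos: [613.5, 115.8, 162.2]
orientation: [0.057, 0.694, 0.718, 0.012]
contact_force: [-2.8, -1.4, 5.8]
grip_width: 0.0
```

Run:
```python
from plan import *
go((612.5,118,161.5),5,0)
from reg import *
im=cam("side")["image"][:,:,::-1].copy(); cv2.imwrite("pics/raw2.png",im); run(im)
go((612.5,118,161.5),1,0)
```

```text
t 15.35 pos [613.5 115.8 162.2] yaw 2.2 zaxis [ 0.099 -0.062 -0.993] F [-2.8 -1.4  5.8] w 0.0 q [-0.73  0.45  0.58  1.82 -0.21  0.87 -0.04]
[0.5, -0.2, 0.1] 0.0
[0.5, -0.2, 0.1] 0.0
[0.5, -0.2, 0.1] 0.0
[0.5, -0.2, 0.1] 0.0
[0.5, -0.2, 0.1] 0.0
collar (1.375, 12.75, 0.8263543844223022)
collar (1.125, 13.625, 0.7349950075149536)
foot (0.125, 10.125, 0.8813112378120422)
foot (-0.125, 10.125, 0.9099478721618652)
knob (-0.125, 14.5, 0.7819154858589172)
t 15.4 pos [613.5 115.8 162. ] yaw 2.2 zaxis [ 0.099 -0.062 -0.993] F [-0.8 -3.2  5.3] w 0.6 q [-0.73  0.45  0.58  1.82 -0.21  0.87 -0.04]
[2.3, -0.9, 0.3] 0.0
```

play_rows:
  deltas:
    - [[0.3,-0.2,1.2],0,-1]

```text
t: 15.48
tool_pos: [613.5, 115.8, 161.2]
orientation: [0.057, 0.694, 0.718, 0.012]
contact_force: [-1.8, -1.3, 6.5]
grip_width: 0.5
```

play_rows:
  deltas:
    - [[0,0,-3],0,-1]
    - [[-0.5,0.5,-8],0,-1]
    - [[-1,1,-15],0,-1]
    - [[-2,1,-25],0,-1]
    - [[-10,1,-25],0,-1]
    - [[-25,0,-20],0,-1]
    - [[-35,0,-10],0,-1]
    - [[-35,0,0],0,-1]
    - [[-30,0,0],0,-1]
    - [[-15,0,0],0,-1]

```text
t: 16.32
tool_pos: [610.3, -20.2, 280.1]
orientation: [0.053, 0.686, 0.725, 0.013]
contact_force: [0.4, -0.5, -0.4]
grip_width: 0.3
```

Run:
```python
from plan import *
go((612.5,118,161.5),1,0)
from reg import *
im=cam("side")["image"][:,:,::-1].copy(); cv2.imwrite("pics/side_end.png",im); run(im)
t=cam("top")["image"][:,:,::-1].copy(); cv2.imwrite("pics/top_end.png",t)
draw("side",cam("side")["image"],(270,200,400,330),4.6 and 5,[(circ(F(p,(0,100,0)),15,161),(0,255,0))],"pics/e1.png")
draw("top",cam("top")["image"],(190,200,400,340),4-1,[(circ(F(p,(0,100,0)),34,20),(0,255,0))],"pics/e2.png")
```

```text
t 16.32 pos [610.3 -20.2 280.1] yaw 3.3 zaxis [ 0.094 -0.053 -0.994] F [ 0.4 -0.5 -0.4] w 0.3 q [-0.58  0.3   0.66  1.72 -0.16  1.08  0.17]
[144.6, -0.6, 110.8] 0.0
collar (1.375, 13.125, 0.8093749284744263)
collar (1.25, 14.125, 0.7101188898086548)
foot (0.125, 10.125, 0.8829919695854187)
foot (-0.125, 10.125, 0.9116297960281372)
knob (-0.25, 15.0, 0.9489036202430725)
```

View pics/e1.png

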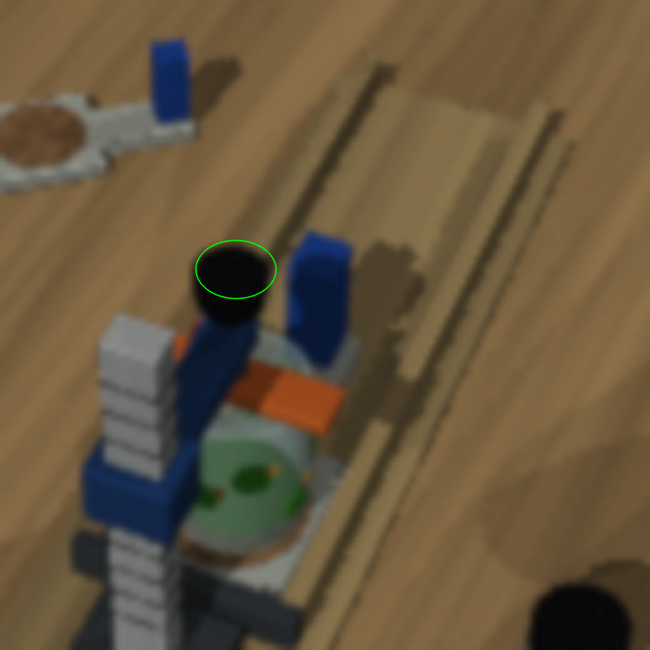

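View pics/e2.png

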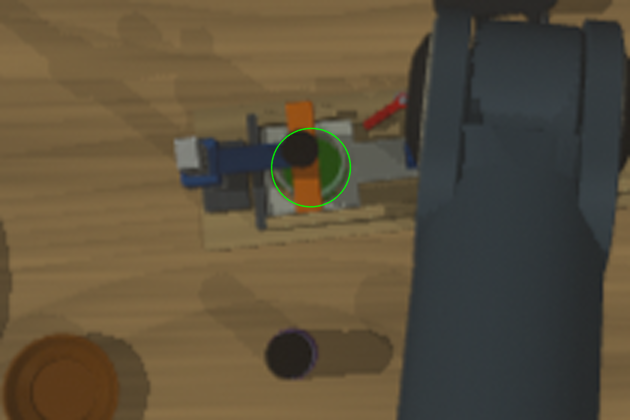

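play_rows:
  deltas:
    - [[0,0,0],0,-1]
    - [[0,0,0],0,-1]

```text
t: 16.58
tool_pos: [610.0, -17.6, 279.4]
orientation: [0.051, 0.687, 0.725, 0.014]
contact_force: [0.4, 0.6, -0.4]
grip_width: 0.4
```

```bash
python3 -c "
from bench import arm
print(arm.hand_in())"
```

```text
the job is handed in; nothing more can be done
None
```

I stood the green tumbler on the cork pad, pushed the sled to its stop, pressed the gauge knob, backed off clear of everything, and handed in at about 16.6 s.

**Checks that agreed**
- **Glass:** the camera overlays put the tumbler upright and within about 2 mm of the pad's middle.
- **Sled and pawl:** pushing force rose to 12–14 N at the stop. The later pictures show the deck against the stop and the pawl back at its rest angle behind the rear edge.
- **Foot:** its image stopped moving at the rim height, and the knob travelled about 9 mm further. That is about half of its 18 mm stroke.
- **Bystanders:** the arm stayed clear of the purple tumbler, the jar and the dish. I made no separate before-and-after comparison of their positions.

**Checks that were less clean**
- **Foot stroke:** the estimates from the last pictures spread from about 7.5 to 10 mm. The blue collar match was the poorest of them.
- **Tool tilt:** the tool tilted up to about 8° while pushing the sled, and was still about 6° off during the press. Neither caused a visible problem.

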